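# Get the doming block out from behind the jars

## Robot

A 6-joint arm with a two-finger parallel gripper is mounted at the origin on the work surface. World frame = base frame: x ahead of the robot, y to its left, z up, the work surface at z = 0. Lengths are in m, angles in rad, forces in N, time in s.
With the tool pointing down it reaches from about 0.375 to 0.975 m from the base axis. Payload 3.8 kg.
Tool frame: the origin (TCP) lies midway between the tips of the shut fingers; the grasp point (between the pads) lies 19 mm behind it (bot.grip_point_offset is the z of the grasp point in the tool frame, in m); z points along the fingers, y is the line along which they close (so a half turn about z gives the same grasp; the last joint's range is limited). The gripper opens to 85 mm and grips with 20 to 120 N. Pads are 22 mm wide; open, the fingers measure 114 mm over their backs; the gripper's body (76 mm by 85 mm) begins 54 mm behind the grasp point. The pads swing forward as they close: fully open they stand 13 mm farther back than shut.
Start: joints at [1.088, 0.264, 1.604, -0, 1.274, -0.037], TCP at [0.291, 0.609, 0.231] pointing down, gripper open.
Joint ranges: [-2.63, 2.63], [-0.94, 2.18], [0.31, 2.57], [-1.31, 4.45], [0, 2.66], [-2.55, 2.55]. Speed limits (rad/s): [2.57, 2.57, 3.14, 3.14, 3.14, 3.14].

## Interface

Orientations are given as a rotation vector (axis times angle).
In Python, from workcell import sensors, optics, order, bot gives the robot as it stands.
- The arm moves only by the tool play_rows, never from a script. Its argument "commands" is a list of rows, each a list of 6 numbers: the shift along the tool's x, y, z in cm, then the turn, a rotation vector about the tool's x, y, z in rad. In form: [[dx, dy, dz, wx, wy, wz], ...]. A call has 1 to 5 rows; each row shifts and turns the commanded pose from where the row before left it, along the tool's axes as they then stand; what a row does not reach is not made up. A row lasts 1/12 s, in which the tool goes at most 41.7 mm and 7.16 degrees, less where a joint would pass 70% of its speed; a pose out of reach is approached as far as the arm can. A call with a gripper value outside its range is refused whole. "grip" is the closure, from 0 (fully open) to 1 (shut), set as the call begins (left out, the last holds). The fingers move at their own pace and stop on an object; "force" is the grip in N (left out, the last holds). Time passes only in rows, so rows that do not move let the fingers close. It gives the time, the measured TCP pose, the force, the opening and the grip force at its end, in the units of the state.
- sensors.read_state(): the state, without advancing time (a new reading comes with each control period).
- optics.read_camera(name): name is "scene" or "top" or "wrist"; returns the picture (480x640x3 uint8, red, green, blue); there is no depth.
- optics.camera_info(name): a dict with "mtx" (3x3 intrinsics, pixels), "R" (3x3) and "t" (3): a world point X has camera coordinates R X + t. Camera axes: x right, y down, z forward; pixel columns grow to the right and rows downward; lengths in m; the calibration is good to about 2 mm. A picture is of the moment at which its call begins: read the wrist's pose just before it. camera_info takes no time and is no camera call; for the wrist camera it gives the pose at the moment of the call.
- order.finish_job(): hands the job in; it is judged then, once.
The state is a dict: "time": time; "q": joint angles; "joint_vel": joint speeds; "joint_torque": joint torques, N m; "tool_pos": TCP position; "tcp_rot": TCP orientation; "wrist_force": force on the tool from outside, world axes, zero at the start; "torque": the same for the moment, N m; "width": opening from 0.0 (shut) to 1.0 (fully open); "grip_force": force on a finger pad.
Only numpy, scipy, OpenCV 4.12 (cv2) and the standard library are available. Lean on these libraries where they do the work, as an engineer would, in place of code of your own. Each camera call takes 0.05 s, during which the arm holds its last target. There are 200 camera calls.

## Task

The steel doming block is boxed in at the back of the wooden stand. Move the jar, the can and the bottle out of the way onto the aluminium tray, standing upright, then set the doming block flat in the middle of the round rubber pad, and only then put the jar, the can and the bottle back upright, each on the very place it stood on before. Leave the block in its place until all three stand on the tray, tip nothing over, and leave the tin, the hammer and the loupe where they are.

Things in the scene. Friction and masses are not known exactly. Their poses are not given: they have to be found in the camera images.
- block_c (a point): the doming block: a plain steel block 44 x 44 mm and 34 mm high with four round hollows of different sizes in its top, about 0.5 kg. Starts on the rear middle place of the stand with the three tall things 12 to 25 mm from its left, right and front faces and the rail behind. This point is its centre, half-way up, on its upright axis; its z axis points up. x and y axes square to its side faces.
- jar_c (a point): a round glass jar with a black screw lid of the same width: an upright cylinder 44 mm across, 88 mm high (lid: the top 24 mm), about 0.18 kg. Starts standing on the left, right or front place of the stand. This point is its centre, half-way up, on its upright axis; its z axis points up.
- can_c (a point): a square aluminium can, 43 x 43 mm, body 82 mm high with a small dark round cap 20 mm across in the middle of the top, 92 mm high in all, about 0.2 kg. Starts on the left, right or front place of the stand. This point is its centre, half-way up, on its upright axis; its z axis points up. x and y axes square to its side faces.
- bottle_c (a point): a round white plastic bottle with a pointed nozzle: straight body 40 mm across up to 74 mm above its foot, then a sloping shoulder and a thin nozzle to 96 mm in all, about 0.12 kg. Starts on the left, right or front place of the stand. This point is its centre, half-way up, on its upright axis; its z axis points up.
- stand: a fixed dark wooden board 150 mm deep (its x) by 200 mm wide (its y), top 12 mm above the bench, with a wooden rail 12 mm thick along its far (+x) edge that rises 18 mm above the board. Four pale cork squares of 50 mm mark its places, in its own x, y (mm): rear middle (35, 0), left (35, 62), right (35, -62), front (-30, 0). Things start within about 4 mm of the middle of their square. Origin: centre of the underside, on the bench; z up.
- tray: the side area: a fixed, empty, shallow aluminium tray 120 mm (its x) by 230 mm (its y), walls 4 mm thick and 10 mm high over the bench, floor 4 mm above the bench. Origin: centre of the underside, on the bench; z up.
- pad: a fixed round black rubber bench pad, 110 mm across, flat top 8 mm above the bench. Origin: centre of the underside, on the bench; z up.
- tin_c (a point): a bystander: a small round lidded tin 34 mm across and 16 mm high, loose on the front left corner of the stand. This point is its centre.
- hammer_c (a point): a bystander: a small hammer lying loose on the bench beyond the pad, steel head 60 mm long and 22 mm thick, wooden handle 130 mm. This point is 11 mm above the bench; from it the handle runs along +y to 90 mm; the head lies across, along x, at y = -50 mm.
- loupe_c (a point): a bystander: a short black cylinder 30 mm across and 26 mm high with a glass top, standing loose beside the pad about 90 mm from its centre. This point is its centre.
Mind the look-alikes: they are no part of the job. What is shaped like the part that bears jar_c but green, purple or red is not meant.

How it is judged:
By the outcome, as a careful person would: the job done as asked, in the order asked, and still so for the second after the job is handed in, with the robot touching nothing.
It also fails if it takes over 150 s, if anything falls off the work surface, if the arm or the gripper's body presses on something with over 40 N, if the wrist force passes 120 N, or if a joint passes its speed limit or range.

## Working session

There is one attempt and no reset: what is moved stays moved. The work goes in short steps, Python scripts to look and compute and a tool call to move; the robot and the scene stay as the last step left them, time stands still between calls to the robot, and variables do not carry over. Pictures are saved under pics/ and viewed, at most 14 in all, crops included, and the job is handed in when it is done.

Besides the shell and the picture viewer there is one more tool, called after "Call:" as name([rows], argument=value, ...), one row to a line, values as JSON. play_rows: Moves the arm, as the interface text tells. Its arguments: {"type":"object","properties":{"commands":{"type":"array","items":{"type":"array","items":{"type":"number"}}},"grip":{"type":"number"},"force":{"type":"number"}},"required":["commands"]}

```bash
mkdir -p pics; cat > h.py <<'E'
import numpy as np, cv2
from workcell import sensors, optics, order, bot
from scipy.spatial.transform import Rotation as Rn
def ray(info,u,v):
    K=np.array(info['mtx']);R=np.array(info['R']);t=np.array(info['t'])
    return -R.T@t, R.T@np.linalg.inv(K)@np.array([u,v,1.])
def onz(info,u,v,z):
    c,d=ray(info,u,v); return c+d*(z-c[2])/d[2]
def two(i1,p1,i2,p2):
    c1,d1=ray(i1,*p1);c2,d2=ray(i2,*p2)
    s=np.linalg.lstsq(np.c_[d1,-d2],c2-c1,rcond=None)[0]
    a=c1+s[0]*d1;b=c2+s[1]*d2
    return (a+b)/2,np.linalg.norm(a-b)
def proj(info,X):
    p=np.array(info['mtx'])@(np.array(info['R'])@np.array(X)+np.array(info['t']));return p[:2]/p[2]
def snap(cam,name):
    i=optics.camera_info(cam);im=optics.read_camera(cam);cv2.imwrite(f'pics/{name}.png',im[...,::-1]);np.save(f'pics/{name}.npy',{'i':i,'im':im},allow_pickle=True);return i,im
def load(name):
    d=np.load(f'pics/{name}.npy',allow_pickle=True).item();return d['i'],d['im']
E
python3 - <<'E'
from h import *
for c in ['scene','top','wrist']:
    i,_=snap(c,c+'0');print(c,np.round(i['mtx'],1).tolist(),np.round(-np.array(i['R']).T@i['t'],3),np.round(i['R'],2).tolist())
s=sensors.read_state();print(s);print(bot.grip_point_offset)
E
```

```text
scene [[505.2, 0.0, 324.2], [0.0, 505.2, 238.5], [0.0, 0.0, 1.0]] [0.806 0.424 0.794] [[-0.79, 0.61, -0.01], [0.5, 0.64, -0.59], [-0.35, -0.47, -0.81]]
top [[529.9, 0.0, 323.8], [0.0, 529.9, 239.8], [0.0, 0.0, 1.0]] [ 0.328 -0.019  1.191] [[0.02, -1.0, -0.0], [-0.98, -0.02, -0.18], [0.18, 0.01, -0.98]]
wrist [[394.8, 0.0, 319.6], [0.0, 394.8, 236.2], [0.0, 0.0, 1.0]] [0.219 0.643 0.373] [[0.43, 0.9, -0.0], [0.86, -0.41, 0.32], [0.28, -0.14, -0.95]]
{'time': 0.15, 'q': array([ 1.08807905e+00,  2.64616171e-01,  1.60504606e+00,  1.06529999e-05,
        1.27371433e+00, -3.68975392e-02]), 'joint_vel': array([ 0.0002213 , -0.00255667, -0.00346377,  0.00011552, -0.00132085,
       -0.00144794]), 'joint_torque': array([ 1.48533371e-03, -5.15902126e+01, -3.67961204e+01,  1.49359321e-04,
        7.91649625e-03, -3.78545076e-05]), 'tool_pos': array([0.29079352, 0.6085256 , 0.23023142]), 'tcp_rot': array([-6.94408000e-01, -3.06340555e+00,  2.70360428e-03]), 'wrist_force': array([ 0.29063589, -0.53426195,  0.37602601]), 'torque': array([ 0.01449218, -0.03715281, -0.0338597 ]), 'grip_force': 0.0, 'width': 0.9989269791220952}
-0.0187
```

View pics/top0.png

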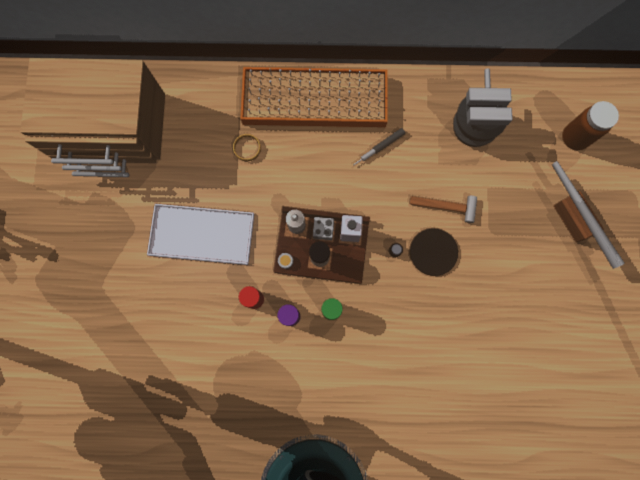

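View pics/scene0.png

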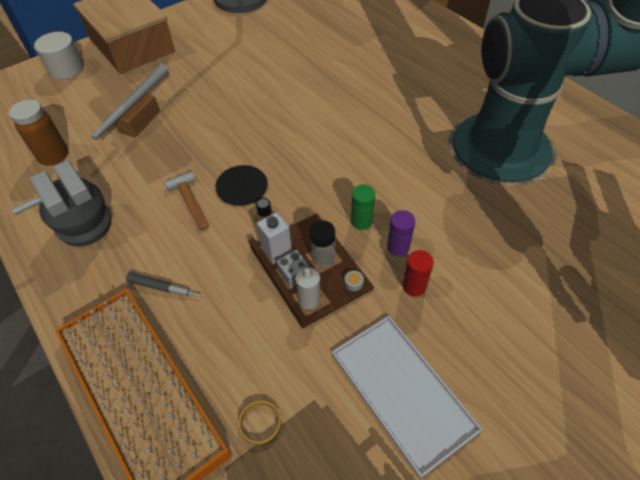

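The top view shows the bottle left (295,220), can right (351,229), jar front (319,252), block (324,228), tin (285,261), tray centred near (203,235), pad (434,252) and loupe (396,249). The scene view agrees: the can is nearest the pad and the jar is at the front.

```bash
python3 - <<'E'
from h import *
i,im=load('top0')
for n,u,v,z in [('bottle',294,215,.1),('can',352,226,.1),('jar',319,250,.1),('block',323.5,227,.046),('s1',283,207,.012),('s2',370,216,.012),('s3',363,284,.012),('s4',274,275,.012),('t1',153,205,.01),('t2',254,212,.01),('t3',250,265,.01),('t4',149,258,.01),('pad',434,252,.008),('loupe',396,247,.026),('red',250,297,.09),('pur',288,315,.09),('gre',332,309,.09)]:
    print(n,np.round(onz(i,u,v,z),3))
s=sensors.read_state();R=Rn.from_rotvec(s['tcp_rot']).as_matrix();print(np.round(R,3))
w=optics.camera_info('wrist');c=-w['R'].T@w['t'];print('cam in tool',R.T@(c-s['tool_pos']),np.round(np.array(w['R'])@R,3))
E
```

```text
bottle [0.574 0.053 0.1  ]
can [ 0.552 -0.07   0.1  ]
jar [ 0.5   -0.001  0.1  ]
block [ 0.56  -0.009  0.046]
s1 [0.612 0.084 0.012]
s2 [ 0.594 -0.114  0.012]
s3 [ 0.439 -0.099  0.012]
s4 [0.455 0.099 0.012]
t1 [0.612 0.383 0.01 ]
t2 [0.599 0.151 0.01 ]
t3 [0.477 0.154 0.01 ]
t4 [0.489 0.383 0.01 ]
pad [ 0.515 -0.259  0.008]
loupe [ 0.522 -0.171  0.026]
red [0.4  0.14 0.09]
pur [0.365 0.06  0.09 ]
gre [ 0.379 -0.031  0.09 ]
[[-0.902  0.431 -0.001]
 [ 0.431  0.902 -0.002]
 [ 0.    -0.002 -1.   ]]
cam in tool [ 8.01594844e-02 -1.07300383e-05 -1.42484876e-01] [[ 0.001  1.     0.001]
 [-0.949  0.001 -0.317]
 [-0.317 -0.     0.949]]
```

```bash
cat >> h.py <<'E'
def plan(x,y,z,yaw=None,n=None,pose=None):
    """constant row, repeated n times, that takes the tool to x,y,z with tool y axis at yaw (deg, world)."""
    s=sensors.read_state(); p,R=(s['tool_pos'],Rn.from_rotvec(s['tcp_rot']).as_matrix()) if pose is None else pose
    y0=np.arctan2(R[1,1],R[0,1]); dw=0 if yaw is None else -((np.radians(yaw)-y0+np.pi)%(2*np.pi)-np.pi)
    D=R.T@(np.array([x,y,z])-p)*100
    n=n or int(max(np.ceil(np.linalg.norm(D)/3.5),np.ceil(abs(dw)/.11),1))
    w=dw/n; M=sum(Rn.from_rotvec([0,0,k*w]).as_matrix() for k in range(n))
    print('x%d'%n,np.round(np.linalg.solve(M,D),2).tolist(),'wz',round(w,4),'| now',np.round(p,4),'yaw',round(np.degrees(y0),1),'tilt',np.round(R[:2,2],4))
E
python3 -c "
from h import *
plan(.53,.08,.25,-5.2)"
```

```text
x17 [-3.6, -0.46, -0.11] wz 0.0715 | now [0.2908 0.6085 0.2302] yaw 64.5 tilt [-0.0008 -0.0016]
```

Call:
play_rows([
  [-3.6,-0.46,-0.11,0,0,0.0715],
  [-3.6,-0.46,-0.11,0,0,0.0715],
  [-3.6,-0.46,-0.11,0,0,0.0715],
  [-3.6,-0.46,-0.11,0,0,0.0715],
  [-3.6,-0.46,-0.11,0,0,0.0715],
])

```text
time: 0.57
tool_pos: [0.4283, 0.4894, 0.2363]
tcp_rot: [-1.233, -2.89, 0.001]
wrist_force: [0.7, 1.4, 0.6]
width: 1.003
grip_force: 0.0
```

Call:
play_rows([
  [-3.6,-0.46,-0.11,0,0,0.0715],
  [-3.6,-0.46,-0.11,0,0,0.0715],
  [-3.6,-0.46,-0.11,0,0,0.0715],
  [-3.6,-0.46,-0.11,0,0,0.0715],
  [-3.6,-0.46,-0.11,0,0,0.0715],
])

```text
time: 0.98
tool_pos: [0.5141, 0.3302, 0.2419]
tcp_rot: [-1.727, -2.624, 0.001]
wrist_force: [0.9, 0.5, -0.3]
width: 1.003
grip_force: 0.0
```

Call:
play_rows([
  [-3.6,-0.46,-0.11,0,0,0.0715],
  [-3.6,-0.46,-0.11,0,0,0.0715],
  [-3.6,-0.46,-0.11,0,0,0.0715],
  [-3.6,-0.46,-0.11,0,0,0.0715],
  [-3.6,-0.46,-0.11,0,0,0.0715],
])

```text
time: 1.4
tool_pos: [0.5386, 0.1513, 0.2475]
tcp_rot: [-2.166, -2.275, 0.0]
wrist_force: [0.8, -1.4, 0.6]
width: 1.001
grip_force: 0.0
```

Call:
play_rows([
  [-3.6,-0.46,-0.11,0,0,0.0715],
  [-3.6,-0.46,-0.11,0,0,0.0715],
  [0,0,0,0,0,0],
  [0,0,0,0,0,0],
])

```text
time: 1.73
tool_pos: [0.5303, 0.0793, 0.2499]
tcp_rot: [-2.323, -2.115, -0.0]
wrist_force: [0.0, 0.7, -0.0]
width: 1.002
grip_force: 0.0
```

```bash
python3 -c "
from h import *
snap('wrist','w1')
plan(.53,-.05,.25,-5.2)"
```

```text
x4 [-3.25, 0.29, -0.0] wz -0.0003 | now [0.5305 0.0805 0.2499] yaw -5.3 tilt [-0.0001  0.0006]
```

View pics/w1.png

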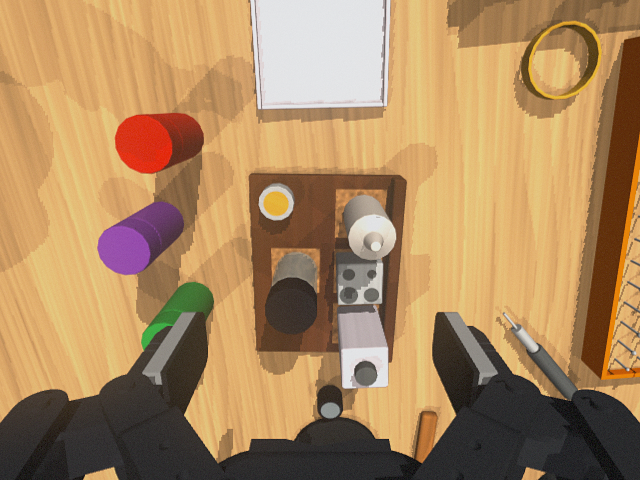

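The wrist view has +y up and +x right: bottle nozzle (374,243), jar lid (292,305), can cap (366,373), block hollows about (358,283), tin (276,202), stand corners (250,174), (405,177), (258,352).

Call:
play_rows([
  [-3.25,0.29,0,0,0,0],
  [-3.25,0.29,0,0,0,0],
  [-3.25,0.29,0,0,0,0],
  [-3.25,0.29,0,0,0,0],
  [0,0,0,0,0,0],
])

```text
time: 2.2
tool_pos: [0.5308, -0.0527, 0.2498]
tcp_rot: [2.319, 2.116, -0.003]
wrist_force: [0.7, 0.5, -0.9]
width: 1.001
grip_force: 0.0
```

Call:
play_rows([
  [0,0,0,0,0,0],
  [0,0,0,0,0,0],
])

```text
time: 2.37
tool_pos: [0.5306, -0.0482, 0.2497]
tcp_rot: [-2.318, -2.119, -0.001]
wrist_force: [0.1, -0.3, -0.1]
width: 1.003
grip_force: 0.0
```

```bash
python3 -c "
from h import *
snap('wrist','w2')
plan(.53,-.05,.25,-5.2)"
```

```text
x1 [-0.21, -0.04, -0.02] wz 0.0021 | now [ 0.5306 -0.0479  0.2498] yaw -5.1 tilt [-0.0003  0.0008]
```

View pics/w2.png

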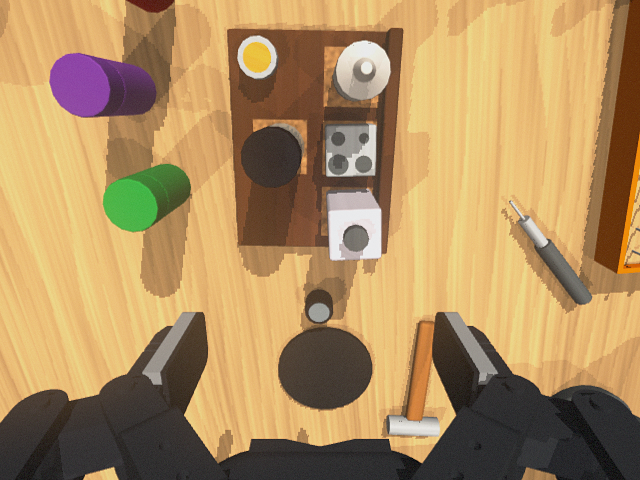

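The second view shows bottle nozzle (367,68), jar lid (271,156), can cap (356,238), block (351,150), pad (325,368), loupe (319,305), stand corners (228,28), (403,29), (238,246). I'll enlarge both for edges.

```bash
python3 - <<'E'
from h import *
def crop(n,x,y,w,h,s):
    c=cv2.resize(load(n)[1][y:y+h,x:x+w],None,fx=s,fy=s,interpolation=cv2.INTER_CUBIC)
    c=np.clip((c/255.)**.6*255,0,255).astype(np.uint8)
    for k in range(0,w,20):
        cv2.line(c,(int(k*s),0),(int(k*s),6),(0,255,0),1);cv2.putText(c,str(x+k),(int(k*s),16),0,.32,(0,255,0),1)
    for k in range(0,h,20):
        cv2.line(c,(0,int(k*s)),(6,int(k*s)),(0,255,0),1);cv2.putText(c,str(y+k),(8,int(k*s)+4),0,.32,(0,255,0),1)
    return c
a=crop('w1',240,170,165,230,2.4);b=crop('w2',225,20,165,230,2.4)
cv2.imwrite('pics/m1.png',np.hstack([a,b])[...,::-1])
E
```

```text
(no output)
```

View pics/m1.png

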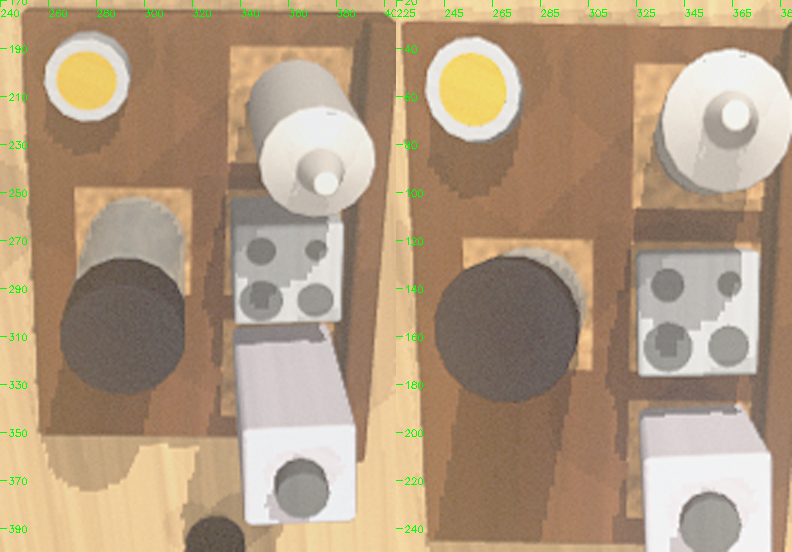

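```bash
python3 - <<'E'
from h import *
i1,a=load('w1');i2,b=load('w2');it,t=load('top0')
P={'cap':((365.4,373.3),(355.8,237.9)),'canTL':((341.7,349.2),(328.3,210.4)),'canTR':((386.7,347.1),(380.8,208.3)),
'canBR':((388.3,387.1),(380.5,258.5)),'canBL':((343.8,389.2),(330,260)),
'nozzle':((375.8,246.3),(366.3,67.9)),'shoulder':((372,236.7),(362,70)),'jar':((291.7,309.6),(270.5,157.5)),
'blkBL':((337.5,305),(327.1,177.1)),'blkBR':((382,303.3),(375.4,175.8)),'holeBL':((240+262/2.4,170+300/2.4),(225+272/2.4,20+346/2.4)),'holeTR':((240+317/2.4,170+250/2.4),(225+333/2.4,20+284/2.4)),'standTL':((250,174),(228.5,29)),'standBL':((258,352),(238,246)),'cork':((240+75/2.4,170+187/2.4),(225+67/2.4,20+239/2.4)),'corkL':((240+231/2.4,170+46/2.4),(225+237/2.4,20+64/2.4))}
for k,(p,q) in P.items():
    X,e=two(i1,p,i2,q);print(k,np.round(X*1000,1),'gap',round(e*1000,1))
print('blk quad z46',[np.round(onz(i2,*p,.046)*1000,1).tolist() for p in [(325,125),(375.4,124.6),(375.4,175.8),(327.1,177.1)]])
print('can quad z94',[np.round(onz(i1,*p[0],.094)*1000,1).tolist() for k,p in P.items() if k[:4]in('canT','canB')],[np.round(onz(i2,*p[1],.094)*1000,1).tolist() for k,p in P.items() if k[:4]in('canT','canB')])
# pad
for n,(i,im,x0,y0,w,h) in {'w2':(i2,b,262,320,125,95),'top':(it,t,403,220,64,64)}.items():
    g=im[y0:y0+h,x0:x0+w].max(2);m=(g<75).astype(np.uint8)
    c=max(cv2.findContours(m,0,1)[0],key=cv2.contourArea);e=cv2.fitEllipse(cv2.convexHull(c));u=(e[0][0]+x0,e[0][1]+y0)
    print('pad',n,u,e[1],np.round(onz(i,*u,.008)*1000,1)); P[n]=u
print(two(i2,P['w2'],it,P['top']))
E
```

```text
cap [558.4 -68.9  99.4] gap 0.0
canTL [539.  -46.5  93.1] gap 0.6
canTR [579.5 -48.7  92.2] gap 0.6
canBR [578.2 -90.3  93.6] gap 1.1
canBL [537.4 -87.1  95.9] gap 1.4
nozzle [572.2  52.6 107. ] gap 0.4
shoulder [571.8  53.1  85.1] gap 0.9
jar [499.8  -1.5  96.4] gap 1.0
blkBL [539.6 -28.9  44.5] gap 1.0
blkBR [583.  -31.8  43.3] gap 0.2
holeBL [551.  -18.2  46.1] gap 0.5
holeTR [574.3   1.7  45.9] gap 0.6
standTL [465.2 101.8   7.6] gap 0.3
standBL [444.7 -96.6  13.2] gap 1.8
cork [476.2  24.6  10.4] gap 0.3
corkL [547.3  79.9  11.9] gap 1.1
blk quad z46 [[542.0, 15.6, 46.0], [584.4, 12.1, 46.0], [582.5, -31.3, 46.0], [540.1, -28.6, 46.0]]
can quad z94 [[539.4, -45.9, 94.0], [578.9, -47.4, 94.0], [578.7, -90.1, 94.0], [538.1, -88.6, 94.0]] [[538.7, -46.3, 94.0], [579.5, -48.2, 94.0], [577.6, -90.1, 94.0], [536.7, -87.8, 94.0]]
pad w2 (332.05167388916016, 370.35780334472656) (71.6836929321289, 87.87258911132812) [ 527.4 -259.5    8. ]
pad top (433.60070037841797, 251.82048797607422) (46.57843780517578, 48.827484130859375) [ 515.1 -258.5    8. ]
(array([ 0.5218188 , -0.26203116,  0.00103359]), np.float64(0.011631284253128486))
```

```bash
python3 -c "
from h import *
plan(.572,.053,.15,-5.1,n=4)"
```

```text
x4 [2.6, 0.81, 2.5] wz 0.0001 | now [ 0.5306 -0.0479  0.2498] yaw -5.1 tilt [-0.0003  0.0008]
```

Call:
play_rows([
  [2.6,0.81,2.5,0,0,0],
  [2.6,0.81,2.5,0,0,0],
  [2.6,0.81,2.5,0,0,0],
  [2.6,0.81,2.5,0,0,0],
  [0,0,0,0,0,0],
])

```text
time: 2.83
tool_pos: [0.5693, 0.0567, 0.144]
tcp_rot: [-2.309, -2.12, 0.008]
wrist_force: [-0.0, 1.4, -1.2]
width: 1.003
grip_force: 0.0
```

Call:
play_rows([
  [0,0,2.5,0,0,0],
  [0,0,2.5,0,0,0],
  [0,0,2.5,0,0,0],
  [0,0,2.4,0,0,0],
  [0,0,0,0,0,0],
])

```text
time: 3.25
tool_pos: [0.5676, 0.0522, 0.0463]
tcp_rot: [-2.313, -2.117, 0.011]
wrist_force: [-0.9, -0.9, -0.6]
width: 1.0
grip_force: 0.0
```

```bash
python3 -c "
from h import *
snap('wrist','g1');snap('scene','s1');plan(.572,.053,.051)"
```

```text
x1 [0.11, 0.07, -0.03] wz 0.0 | now [0.5712 0.052  0.0507] yaw -5.1 tilt [-0.0022 -0.0001]
```

View pics/g1.png

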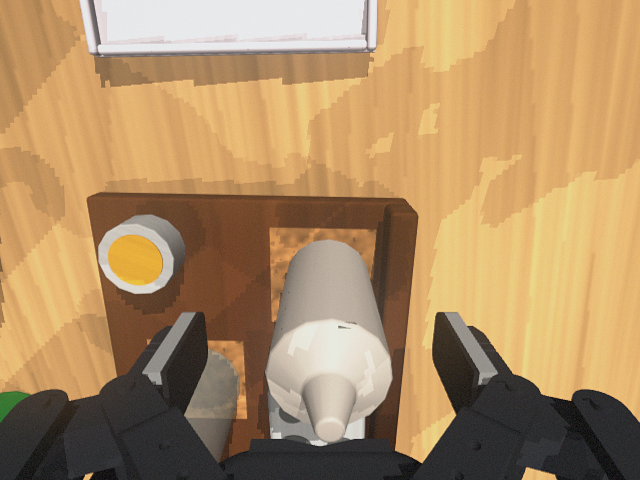

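Bottle sits between the open fingers, slightly right of centre (328 vs 320). Nudge and close.

Call:
play_rows([
  [0.1,0.15,0,0,0,0],
  [0,0,0,0,0,0],
])

```text
time: 3.52
tool_pos: [0.5759, 0.0525, 0.0535]
tcp_rot: [2.317, 2.117, 0.005]
wrist_force: [-0.4, -0.4, -0.0]
width: 0.999
grip_force: 0.0
```

Call:
play_rows([
  [0,0,0,0,0,0],
  [0,0,0,0,0,0],
  [0,0,0,0,0,0],
  [0,0,0,0,0,0],
  [0,0,0,0,0,0],
], grip=1, force=30)

```text
time: 3.93
tool_pos: [0.5738, 0.052, 0.0517]
tcp_rot: [2.32, 2.118, 0.0]
wrist_force: [-2.0, 0.3, 5.0]
width: 0.463
grip_force: 30.1
```

Call:
play_rows([
  [0,0,0,0,0,0],
  [0,0,0,0,0,0],
  [0,0,0,0,0,0],
  [0,0,0,0,0,0],
  [0,0,0,0,0,0],
])

```text
time: 4.35
tool_pos: [0.5737, 0.052, 0.0517]
tcp_rot: [2.32, 2.119, 0.0]
wrist_force: [-2.0, -0.6, 5.7]
width: 0.461
grip_force: 30.1
```

```bash
python3 -c "
from h import *
p=sensors.read_state();print(p['tool_pos'],p['width'],p['grip_force'])
R=Rn.from_rotvec(p['tcp_rot']).as_matrix()
plan(.548,.338,.118,pose=(np.array(p['tool_pos'])+[0,0,.07],R))"
```

```text
[0.57374541 0.05200061 0.05168655] 0.46105098732344524 30.100624560727738
x9 [3.14, -0.57, 0.04] wz 0.0 | now [0.5737 0.052  0.1217] yaw -5.2 tilt [0.0002 0.0001]
```

Call:
play_rows([
  [0,0,-1,0,0,0],
  [0,0,-2,0,0,0],
  [0,0,-2,0,0,0],
  [0,0,-2,0,0,0],
  [0,0,0,0,0,0],
])

```text
time: 4.77
tool_pos: [0.5769, 0.0521, 0.1256]
tcp_rot: [2.316, 2.115, 0.01]
wrist_force: [0.9, -0.3, -0.7]
width: 0.466
grip_force: 30.5
```

Call:
play_rows([
  [1.6,-0.3,0,0,0,0],
  [2.8,-0.5,0,0,0,0],
  [2.8,-0.5,0,0,0,0],
  [2.8,-0.5,0,0,0,0],
  [2.8,-0.5,0,0,0,0],
])

```text
time: 5.18
tool_pos: [0.5614, 0.1824, 0.1196]
tcp_rot: [-2.32, -2.118, 0.002]
wrist_force: [0.6, -0.0, -1.0]
width: 0.466
grip_force: 30.4
```

Call:
play_rows([
  [2.8,-0.5,0,0,0,0],
  [2.8,-0.5,0,0,0,0],
  [2.8,-0.5,0,0,0,0],
  [2.8,-0.5,0,0,0,0],
  [2.8,-0.5,0,0,0,0],
])

```text
time: 5.6
tool_pos: [0.5491, 0.3242, 0.1194]
tcp_rot: [-2.319, -2.119, 0.003]
wrist_force: [0.4, 0.1, -2.2]
width: 0.458
grip_force: 30.4
```

Call:
play_rows([
  [1.5,-0.3,0,0,0,0],
  [0,0,0,0,0,0],
  [0,0,0,0,0,0],
])

```text
time: 5.85
tool_pos: [0.5477, 0.3385, 0.1198]
tcp_rot: [2.318, 2.121, -0.003]
wrist_force: [0.2, 0.5, -1.0]
width: 0.464
grip_force: 30.4
```

```bash
python3 -c "
from h import *
plan(.548,.338,.0445)
i,im=snap('wrist','tr')
"
```

```text
x3 [-0.01, 0.01, 2.51] wz 0.0 | now [0.5477 0.3385 0.1198] yaw -5.1 tilt [-0.0013 -0.0015]
```

View pics/tr.png

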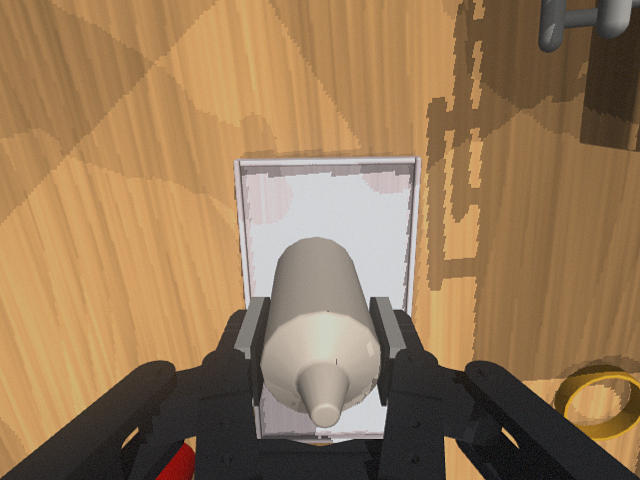

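The tray's far corners are at (235,160) and (421,157), near corners about (257,438) and (390,437); the bottle hangs above its far part. Check the tray's frame.

```bash
python3 -c "
from h import *
i,_=load('tr');it,_=load('top0');i1,_=load('w1')
for p in [(235,160),(421,157),(257,438),(390,437)]: print(np.round(onz(i,*p,.01),4))
for p in [(257,108),(388,106)]: print('w1',np.round(onz(i1,*p,.01),4))
print(two(i,(235,160),it,(149,258))[0],two(i,(421,157),it,(153,205))[0])
"
```

```text
[0.4996 0.3902 0.01  ]
[0.6169 0.3818 0.01  ]
[0.4826 0.1668 0.01  ]
[0.5904 0.1584 0.01  ]
w1 [0.4813 0.1619 0.01  ]
w1 [0.6015 0.1524 0.01  ]
[ 0.49320616  0.38888691 -0.01162403] [0.61349011 0.38229043 0.0129319 ]
```

Call:
play_rows([
  [0.1,0.5,2,0,0,0],
  [0,0,2,0,0,0],
  [0,0,2,0,0,0],
  [0,0,1,0,0,0],
  [0,0,0,0,0,0],
])

```text
time: 6.32
tool_pos: [0.5512, 0.3361, 0.0474]
tcp_rot: [-2.32, -2.116, 0.011]
wrist_force: [-0.8, 0.1, -1.9]
width: 0.461
grip_force: 30.4
```

Call:
play_rows([
  [0,0,0.3,0,0,0],
  [0,0,0.2,0,0,0],
  [0,0,0,0,0,0],
  [0,0,0,0,0,0],
])

```text
time: 6.65
tool_pos: [0.5543, 0.3393, 0.0472]
tcp_rot: [2.319, 2.118, 0.003]
wrist_force: [0.1, -0.0, -0.1]
width: 0.462
grip_force: 30.4
```

Call:
play_rows([
  [0,0,0,0,0,0],
  [0,0,0,0,0,0],
  [0,0,0,0,0,0],
  [0,0,0,0,0,0],
  [0,0,0,0,0,0],
], grip=0)

```text
time: 7.07
tool_pos: [0.5537, 0.3392, 0.0463]
tcp_rot: [2.319, 2.119, 0.001]
wrist_force: [0.8, -0.9, 0.1]
width: 0.998
grip_force: 0.0
```

```bash
python3 -c "
from h import *
p=sensors.read_state();print(p['tool_pos'],p['width'],p['grip_force'])
R=Rn.from_rotvec(p['tcp_rot']).as_matrix()
plan(.501,-.0015,.15,pose=(np.array([p['tool_pos'][0],p['tool_pos'][1],.17]),R))"
```

```text
[0.55366376 0.33919606 0.04631324] 0.9976603049004302 0.0
x10 [-3.44, -0.22, 0.2] wz 0.0 | now [0.5537 0.3392 0.17  ] yaw -5.2 tilt [0.0005 0.0003]
```

Call:
play_rows([
  [0,0,-3,0,0,0],
  [0,0,-3,0,0,0],
  [0,0,-3,0,0,0],
  [0,0,-3,0,0,0],
  [-2,-0.1,0,0,0,0],
])

```text
time: 7.48
tool_pos: [0.5553, 0.3239, 0.1745]
tcp_rot: [2.316, 2.119, 0.023]
wrist_force: [1.8, 0.3, 1.6]
width: 1.001
grip_force: 0.0
```

Call:
play_rows([
  [-3.4,-0.22,0.2,0,0,0],
  [-3.4,-0.22,0.2,0,0,0],
  [-3.4,-0.22,0.2,0,0,0],
  [-3.4,-0.22,0.2,0,0,0],
  [-3.4,-0.22,0.2,0,0,0],
])

```text
time: 7.9
tool_pos: [0.5239, 0.1495, 0.1561]
tcp_rot: [2.319, 2.119, 0.001]
wrist_force: [1.5, 0.4, -0.5]
width: 1.002
grip_force: 0.0
```

Call:
play_rows([
  [-3.4,-0.22,0.2,0,0,0],
  [-3.4,-0.22,0.2,0,0,0],
  [-3.4,-0.22,0.2,0,0,0],
  [-3.4,-0.22,0.2,0,0,0],
  [-1.8,-0.12,0,0,0,0],
])

```text
time: 8.32
tool_pos: [0.4993, -0.0045, 0.1477]
tcp_rot: [2.321, 2.117, -0.002]
wrist_force: [-0.6, 0.3, 0.0]
width: 1.002
grip_force: 0.0
```

Call:
play_rows([
  [0,0,0,0,0,0],
  [0,0,0,0,0,0],
  [0,0,0,0,0,0],
])

```text
time: 8.57
tool_pos: [0.5008, -0.0011, 0.1482]
tcp_rot: [-2.32, -2.118, -0.001]
wrist_force: [-0.0, 0.5, -0.3]
width: 0.999
grip_force: 0.0
```

```bash
python3 -c "
from h import *
snap('wrist','j1');plan(.5005,-.0015,.061)"
```

```text
x3 [-0.03, -0.01, 2.9] wz 0.0 | now [ 0.5008 -0.0008  0.1481] yaw -5.2 tilt [0.0004 0.0004]
```

View pics/j1.png

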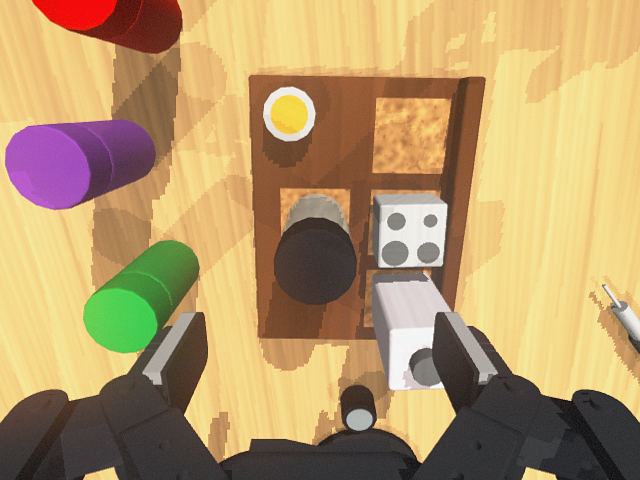

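The jar lid (316,262) lies centred between the fingers; the left place is empty and the block undisturbed. Descend.

Call:
play_rows([
  [0,0,2.5,0,0,0],
  [0,0,2.5,0,0,0],
  [0,0,2.2,0,0,0],
  [0,0,1,0,0,0],
  [0,0,0.5,0,0,0],
])

```text
time: 9.03
tool_pos: [0.499, -0.0004, 0.059]
tcp_rot: [-2.316, -2.119, 0.004]
wrist_force: [-0.7, -0.3, 0.4]
width: 0.999
grip_force: 0.0
```

Call:
play_rows([
  [0,0,0,0,0,0],
  [0,0,0,0,0,0],
  [0,0,0,0,0,0],
])

```text
time: 9.28
tool_pos: [0.5019, -0.0014, 0.0624]
tcp_rot: [2.318, 2.118, 0.003]
wrist_force: [-0.0, 0.3, 0.8]
width: 1.0
grip_force: 0.0
```

Call:
play_rows([
  [0,0,0,0,0,0],
  [0,0,0,0,0,0],
  [0,0,0,0,0,0],
  [0,0,0,0,0,0],
  [0,0,0,0,0,0],
], grip=1, force=35)

```text
time: 9.7
tool_pos: [0.5007, -0.0017, 0.0617]
tcp_rot: [2.32, 2.118, 0.0]
wrist_force: [-2.2, -0.6, 4.8]
width: 0.508
grip_force: 35.0
```

Call:
play_rows([
  [0,0,0,0,0,0],
  [0,0,0,0,0,0],
  [0,0,0,0,0,0],
])

```text
time: 9.95
tool_pos: [0.5007, -0.0017, 0.0616]
tcp_rot: [2.32, 2.118, 0.0]
wrist_force: [-2.2, 0.4, 5.8]
width: 0.514
grip_force: 35.1
```

```bash
python3 -c "
from h import *
p=sensors.read_state();print(p['tool_pos'],p['width'],p['grip_force'])
R=Rn.from_rotvec(p['tcp_rot']).as_matrix()
plan(.550,.268,.131,pose=(np.array(p['tool_pos'])+[0,0,.07],R))"
```

```text
[ 0.50067957 -0.00166191  0.06163163] 0.513633950677687 35.11859714984894
x8 [3.41, 0.31, 0.01] wz 0.0 | now [ 0.5007 -0.0017  0.1316] yaw -5.2 tilt [ 0.0003 -0.0001]
```

Call:
play_rows([
  [0,0,-1,0,0,0],
  [0,0,-2,0,0,0],
  [0,0,-2,0,0,0],
  [0,0,-2,0,0,0],
  [1.7,0.16,0,0,0,0],
])

```text
time: 10.37
tool_pos: [0.5064, 0.0134, 0.1354]
tcp_rot: [2.317, 2.113, 0.006]
wrist_force: [1.2, 0.9, -1.4]
width: 0.51
grip_force: 36.2
```

Call:
play_rows([
  [3.2,0.29,0,0,0,0],
  [3.2,0.29,0,0,0,0],
  [3.2,0.29,0,0,0,0],
  [3.2,0.29,0,0,0,0],
  [3.2,0.29,0,0,0,0],
])

```text
time: 10.78
tool_pos: [0.5323, 0.1746, 0.131]
tcp_rot: [-2.32, -2.118, 0.0]
wrist_force: [0.7, -0.4, -2.6]
width: 0.511
grip_force: 36.1
```

Call:
play_rows([
  [3.2,0.29,0,0,0,0],
  [3.2,0.29,0,0,0,0],
  [2,0.2,0,0,0,0],
  [1.2,0.09,0,0,0,0],
  [0,0,0,0,0,0],
])

```text
time: 11.2
tool_pos: [0.55, 0.2702, 0.1309]
tcp_rot: [-2.317, -2.121, -0.001]
wrist_force: [-0.2, 0.1, -2.1]
width: 0.512
grip_force: 36.2
```

Call:
play_rows([
  [0,0,2,0,0,0],
  [0,0,2,0,0,0],
  [0,0,1.8,0,0,0],
  [0,0,1,0,0,0],
  [0,0,0.5,0,0,0],
])

```text
time: 11.62
tool_pos: [0.5481, 0.2661, 0.0557]
tcp_rot: [-2.32, -2.117, 0.007]
wrist_force: [0.7, -0.1, -1.7]
width: 0.51
grip_force: 36.2
```

Call:
play_rows([
  [0,0,0,0,0,0],
  [0,0,0,0,0,0],
  [0,0,0,0,0,0],
])

```text
time: 11.87
tool_pos: [0.5509, 0.2682, 0.0593]
tcp_rot: [2.319, 2.118, 0.003]
wrist_force: [0.9, -0.6, -2.4]
width: 0.51
grip_force: 36.2
```

```bash
python3 -c "
from h import *
plan(.550,.268,.0536)"
```

```text
x1 [-0.03, -0.09, 0.57] wz 0.0 | now [0.5509 0.2682 0.0593] yaw -5.2 tilt [0.002  0.0008]
```

Call:
play_rows([
  [0,0,0.3,0,0,0],
  [0,0,0.2,0,0,0],
  [0,0,0,0,0,0],
  [0,0,0,0,0,0],
])

```text
time: 12.2
tool_pos: [0.5506, 0.2683, 0.0537]
tcp_rot: [2.319, 2.118, 0.003]
wrist_force: [0.8, 0.4, 0.5]
width: 0.512
grip_force: 35.8
```

Call:
play_rows([
  [0,0,0,0,0,0],
  [0,0,0,0,0,0],
  [0,0,0,0,0,0],
  [0,0,0,0,0,0],
  [0,0,0,0,0,0],
], grip=0)

```text
time: 12.62
tool_pos: [0.5498, 0.2681, 0.053]
tcp_rot: [-2.32, -2.119, 0.0]
wrist_force: [-1.1, -1.0, -1.4]
width: 1.0
grip_force: 0.0
```

```bash
python3 -c "
from h import *
p=sensors.read_state();print(p['tool_pos'],p['width'],p['grip_force'])
R=Rn.from_rotvec(p['tcp_rot']).as_matrix()
plan(.558,-.0685,.16,-2.7,n=11,pose=(np.array([p['tool_pos'][0],p['tool_pos'][1],.17]),R))"
```

```text
[0.54984529 0.26806049 0.0530136 ] 0.9997983124719504 0.0
x11 [-3.05, 0.29, 0.09] wz -0.0039 | now [0.5498 0.2681 0.17  ] yaw -5.2 tilt [-0.  0.]
```

Jar tray pose (.5502,.2682). On to the can.

Call:
play_rows([
  [0,0,-3,0,0,0],
  [0,0,-3,0,0,0],
  [0,0,-3,0,0,0],
  [0,0,-2.7,0,0,0],
  [-1.6,0.15,0,0,0,0],
])

```text
time: 13.03
tool_pos: [0.5541, 0.2555, 0.1776]
tcp_rot: [2.315, 2.119, 0.02]
wrist_force: [2.3, 0.7, 1.3]
width: 1.0
grip_force: 0.0
```

Call:
play_rows([
  [-3.2,0.29,0.1,0,0,-0.0044],
  [-3.2,0.29,0.1,0,0,-0.0044],
  [-3.2,0.29,0.1,0,0,-0.0044],
  [-3.2,0.29,0.1,0,0,-0.0044],
  [-3.2,0.29,0.1,0,0,-0.0044],
])

```text
time: 13.45
tool_pos: [0.5507, 0.0897, 0.1646]
tcp_rot: [-2.295, -2.145, 0.0]
wrist_force: [0.4, -0.5, 0.7]
width: 0.996
grip_force: 0.0
```

Call:
play_rows([
  [-3.2,0.29,0.1,0,0,-0.0044],
  [-3.2,0.29,0.1,0,0,-0.0044],
  [-3.2,0.29,0.1,0,0,-0.0044],
  [-3.2,0.29,0.1,0,0,-0.0044],
  [-3.0,0.29,0.1,0,0,-0.0044],
])

```text
time: 13.87
tool_pos: [0.5557, -0.0692, 0.1596]
tcp_rot: [-2.272, -2.169, 0.0]
wrist_force: [0.6, 0.4, -0.0]
width: 1.002
grip_force: 0.0
```

Call:
play_rows([
  [0,0,0,0,0,0],
  [0,0,0,0,0,0],
  [0,0,0,0,0,0],
])

```text
time: 14.12
tool_pos: [0.556, -0.0672, 0.1596]
tcp_rot: [-2.273, -2.167, 0.0]
wrist_force: [0.5, -0.2, 0.5]
width: 1.004
grip_force: 0.0
```

```bash
python3 -c "
from h import *
i,im=snap('wrist','c1');plan(.558,-.0685,.060)
cv2.imwrite('pics/c1v.png',cv2.resize(im[90:400,220:480],None,fx=1.9,fy=1.9)[...,::-1])"
```

```text
x3 [-0.06, 0.07, 3.32] wz 0.0 | now [ 0.5561 -0.0666  0.1597] yaw -2.7 tilt [-0.0005  0.0005]
```

View pics/c1v.png

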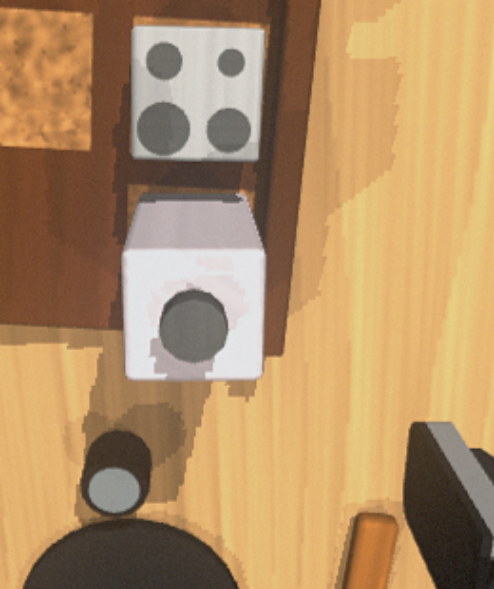

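The can's top is square to the image, so its yaw matches the tool; it's centred about 1–2 mm off. Descend with the correction.

Call:
play_rows([
  [-0.15,0.2,2.5,0,0,0],
  [0,0,2.5,0,0,0],
  [0,0,2.5,0,0,0],
  [0,0,1.7,0,0,0],
  [0,0,0.8,0,0,0],
])

```text
time: 14.58
tool_pos: [0.556, -0.0669, 0.057]
tcp_rot: [-2.267, -2.169, 0.004]
wrist_force: [-0.7, 0.6, -0.8]
width: 1.002
grip_force: 0.0
```

Call:
play_rows([
  [0,0,0,0,0,0],
  [0,0,0,0,0,0],
  [0,0,0,0,0,0],
])

```text
time: 14.83
tool_pos: [0.5596, -0.0685, 0.0615]
tcp_rot: [2.27, 2.169, 0.002]
wrist_force: [-0.7, 1.1, -0.2]
width: 1.001
grip_force: 0.0
```

Call:
play_rows([
  [0,0,0,0,0,0],
  [0,0,0,0,0,0],
  [0,0,0,0,0,0],
  [0,0,0,0,0,0],
  [0,0,0,0,0,0],
], grip=1, force=35)

```text
time: 15.25
tool_pos: [0.5586, -0.069, 0.0609]
tcp_rot: [2.272, 2.169, 0.001]
wrist_force: [-2.1, 1.3, 5.6]
width: 0.499
grip_force: 39.6
```

Call:
play_rows([
  [0,0,0,0,0,0],
  [0,0,0,0,0,0],
  [0,0,0,0,0,0],
])

```text
time: 15.5
tool_pos: [0.5586, -0.069, 0.0609]
tcp_rot: [2.272, 2.169, 0.001]
wrist_force: [-2.1, 0.9, 5.8]
width: 0.5
grip_force: 39.6
```

```bash
python3 -c "
from h import *
p=sensors.read_state();print(p['tool_pos'],p['width'],p['grip_force'])
R=Rn.from_rotvec(p['tcp_rot']).as_matrix()
plan(.545,.196,.141,pose=(np.array(p['tool_pos'])+[0,0,.08],R))"
```

```text
[ 0.55858703 -0.06899213  0.06090509] 0.4995273146315882 39.633749127388
x8 [3.3, -0.32, -0.0] wz 0.0 | now [ 0.5586 -0.069   0.1409] yaw -2.7 tilt [ 0.0007 -0.0001]
```

Call:
play_rows([
  [0,0,-1,0,0,0],
  [0,0,-2.5,0,0,0],
  [0,0,-2.5,0,0,0],
  [0,0,-2,0,0,0],
  [1.6,-0.15,0,0,0,0],
])

```text
time: 15.92
tool_pos: [0.5612, -0.0551, 0.1454]
tcp_rot: [2.269, 2.162, 0.007]
wrist_force: [1.8, -0.9, -1.4]
width: 0.499
grip_force: 39.1
```

Call:
play_rows([
  [3.2,-0.31,0,0,0,0],
  [3.2,-0.31,0,0,0,0],
  [3.2,-0.31,0,0,0,0],
  [3.2,-0.31,0,0,0,0],
  [3.2,-0.31,0,0,0,0],
])

```text
time: 16.33
tool_pos: [0.5488, 0.109, 0.1399]
tcp_rot: [-2.273, -2.168, 0.0]
wrist_force: [0.8, 0.1, -2.5]
width: 0.498
grip_force: 39.0
```

Call:
play_rows([
  [3.2,-0.31,0,0,0,0],
  [3.2,-0.31,0,0,0,0],
  [1.6,-0.2,0,0,0,0],
  [0.8,-0.08,0,0,0,0],
  [0,0,0,0,0,0],
])

```text
time: 16.75
tool_pos: [0.5441, 0.1975, 0.1398]
tcp_rot: [-2.27, -2.172, 0.0]
wrist_force: [0.6, 0.1, -2.4]
width: 0.501
grip_force: 39.0
```

Call:
play_rows([
  [0,0,2.3,0,0,0],
  [0,0,2.3,0,0,0],
  [0,0,2,0,0,0],
  [0,0,1.2,0,0,0],
  [0,0,0.5,0,0,0],
])

```text
time: 17.17
tool_pos: [0.5427, 0.1941, 0.0544]
tcp_rot: [-2.273, -2.167, 0.007]
wrist_force: [0.3, 0.7, -2.7]
width: 0.499
grip_force: 39.0
```

Call:
play_rows([
  [0,0,0,0,0,0],
  [0,0,0,0,0,0],
  [0,0,0,0,0,0],
])

```text
time: 17.42
tool_pos: [0.546, 0.1961, 0.0585]
tcp_rot: [2.272, 2.168, 0.004]
wrist_force: [0.1, 0.8, -2.1]
width: 0.497
grip_force: 39.0
```

```bash
python3 -c "
from h import *
plan(.545,.196,.0529)"
```

```text
x1 [-0.02, -0.1, 0.56] wz 0.0 | now [0.546  0.1961 0.0585] yaw -2.7 tilt [0.0025 0.0007]
```

Call:
play_rows([
  [0,-0.05,0.3,0,0,0],
  [0,0,0.2,0,0,0],
  [0,0,0,0,0,0],
  [0,0,0,0,0,0],
])

```text
time: 17.75
tool_pos: [0.5448, 0.1964, 0.0528]
tcp_rot: [2.272, 2.169, 0.002]
wrist_force: [0.1, -0.4, 0.8]
width: 0.498
grip_force: 37.2
```

Call:
play_rows([
  [0,0,0,0,0,0],
  [0,0,0,0,0,0],
  [0,0,0,0,0,0],
  [0,0,0,0,0,0],
  [0,0,0,0,0,0],
], grip=0)

```text
time: 18.17
tool_pos: [0.5441, 0.1961, 0.052]
tcp_rot: [-2.272, -2.169, 0.0]
wrist_force: [0.8, -0.7, -0.4]
width: 1.0
grip_force: 0.0
```

```bash
python3 -c "
from h import *
p=sensors.read_state();print(p['tool_pos'],p['width'],p['grip_force'],p['q'])
R=Rn.from_rotvec(p['tcp_rot']).as_matrix()
plan(.562,-.008,.15,87,n=15,pose=(np.array([p['tool_pos'][0],p['tool_pos'][1],.17]),R))"
```

```text
[0.54405445 0.1961265  0.05199388] 0.9997243119969464 0.0 [3.02903558e-01 2.57797609e-01 1.97061253e+00 3.69862840e-05
 9.13214110e-01 3.49364451e-01]
x15 [-1.25, -0.85, 0.13] wz -0.1043 | now [0.5441 0.1961 0.17  ] yaw -2.7 tilt [-0.  0.]
```

Call:
play_rows([
  [0,0,-3,0,0,0],
  [0,0,-3,0,0,0],
  [0,0,-3,0,0,0],
  [0,0,-2.8,0,0,0],
  [0,0,0,0,0,0],
])

```text
time: 18.58
tool_pos: [0.5484, 0.1974, 0.1774]
tcp_rot: [2.269, 2.166, 0.017]
wrist_force: [1.1, 0.5, 0.3]
width: 1.0
grip_force: 0.0
```

Call:
play_rows([
  [-1.25,-0.85,0.13,0,0,-0.1043],
  [-1.25,-0.85,0.13,0,0,-0.1043],
  [-1.25,-0.85,0.13,0,0,-0.1043],
  [-1.25,-0.85,0.13,0,0,-0.1043],
  [-1.25,-0.85,0.13,0,0,-0.1043],
])

```text
time: 19.0
tool_pos: [0.5117, 0.1278, 0.163]
tcp_rot: [-1.629, -2.686, 0.001]
wrist_force: [0.7, -0.1, -0.2]
width: 0.998
grip_force: 0.0
```

Call:
play_rows([
  [-1.25,-0.85,0.13,0,0,-0.1043],
  [-1.25,-0.85,0.13,0,0,-0.1043],
  [-1.25,-0.85,0.13,0,0,-0.1043],
  [-1.25,-0.85,0.13,0,0,-0.1043],
  [-1.25,-0.85,0.13,0,0,-0.1043],
])

```text
time: 19.42
tool_pos: [0.5185, 0.0531, 0.1565]
tcp_rot: [-0.882, -3.015, 0.0]
wrist_force: [0.4, -0.6, 1.1]
width: 1.002
grip_force: 0.0
```

Call:
play_rows([
  [-1.25,-0.85,0.13,0,0,-0.1043],
  [-1.25,-0.85,0.13,0,0,-0.1043],
  [-1.25,-0.85,0.13,0,0,-0.1043],
  [-1.25,-0.85,0.13,0,0,-0.1043],
  [-1.25,-0.85,0.13,0,0,-0.1043],
])

```text
time: 19.83
tool_pos: [0.5616, -0.0084, 0.1499]
tcp_rot: [-0.075, -3.14, 0.0]
wrist_force: [0.7, 0.3, -1.1]
width: 0.999
grip_force: 0.0
```

Call:
play_rows([
  [0,0,0,0,0,0],
  [0,0,0,0,0,0],
  [0,0,0,0,0,0],
])

```text
time: 20.08
tool_pos: [0.561, -0.0073, 0.15]
tcp_rot: [-0.086, -3.139, -0.001]
wrist_force: [-0.9, 0.0, 0.4]
width: 1.0
grip_force: 0.0
```

```bash
python3 -c "
from h import *
_,t=snap('top','t2');_,s=snap('scene','s2')
i,im=snap('wrist','b1');plan(.562,-.008,.017,87)
a=cv2.resize(im,(560,420));b=cv2.resize(s[200:480,240:480],(240,280));c=cv2.resize(t[190:300,140:300],(240,140))
cv2.imwrite('pics/b1v.png',np.hstack([a,np.vstack([b,c])])[...,::-1])"
```

```text
x4 [-0.02, -0.03, 3.33] wz -0.0002 | now [ 0.5611 -0.007   0.1504] yaw 87.0 tilt [-0.0005  0.0002]
```

View pics/b1v.png

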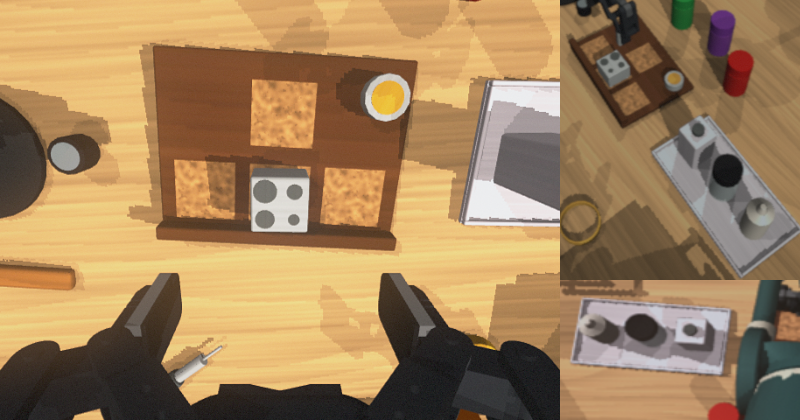

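All three stand upright on the tray; the block (279,204 in the crop) is centred between fingers and square to them.

```bash
python3 -c "
from h import *
i,im=load('b1')
for p in [(285.7,202),(352,202),(352,265),(286.5,265),(318.9,233.5)]: print(np.round(onz(i,*p,.046),4))"
```

```text
[ 0.5388 -0.0281  0.046 ]
[0.541  0.0143 0.046 ]
[0.5846 0.0131 0.046 ]
[ 0.5823 -0.031   0.046 ]
[ 0.5611 -0.008   0.046 ]
```

Call:
play_rows([
  [0,0,3,0,0,0],
  [0,0,3,0,0,0],
  [0,0,3,0,0,0],
  [0,0,1.5,0,0,0],
  [0,0,0.5,0,0,0],
])

```text
time: 20.65
tool_pos: [0.5583, -0.0068, 0.037]
tcp_rot: [-0.083, -3.134, -0.0]
wrist_force: [-0.6, -0.4, 0.1]
width: 0.997
grip_force: 0.0
```

Call:
play_rows([
  [0,0,0,0,0,0],
  [0,0,0,0,0,0],
  [0,0,0,0,0,0],
])

```text
time: 20.9
tool_pos: [0.5633, -0.0075, 0.0423]
tcp_rot: [0.083, 3.137, -0.0]
wrist_force: [0.2, 0.2, 0.5]
width: 1.002
grip_force: 0.0
```

```bash
python3 -c "
from h import *
plan(.562,-.008,.017,87)"
```

```text
x1 [0.14, -0.06, 2.53] wz -0.0003 | now [ 0.5633 -0.0075  0.0423] yaw 87.0 tilt [ 0.0032 -0.0002]
```

Call:
play_rows([
  [0,-0.05,1,0,0,0],
  [0,0,0.8,0,0,0],
  [0,0,0.5,0,0,0],
  [0,0,0,0,0,0],
  [0,0,0,0,0,0],
])

```text
time: 21.32
tool_pos: [0.561, -0.008, 0.0167]
tcp_rot: [-0.083, -3.139, -0.0]
wrist_force: [0.5, -0.3, 0.0]
width: 1.001
grip_force: 0.0
```

Call:
play_rows([
  [0,0,0,0,0,0],
  [0,0,0,0,0,0],
  [0,0,0,0,0,0],
])

```text
time: 21.57
tool_pos: [0.562, -0.0081, 0.0178]
tcp_rot: [0.083, 3.14, -0.0]
wrist_force: [0.1, 0.3, -1.0]
width: 0.999
grip_force: 0.0
```

Call:
play_rows([
  [0,0,0,0,0,0],
  [0,0,0,0,0,0],
  [0,0,0,0,0,0],
  [0,0,0,0,0,0],
  [0,0,0,0,0,0],
], grip=1, force=60)

```text
time: 21.98
tool_pos: [0.5621, -0.008, 0.0179]
tcp_rot: [0.083, 3.14, 0.0]
wrist_force: [-0.3, 0.4, 1.9]
width: 0.506
grip_force: 63.1
```

Call:
play_rows([
  [0,0,0,0,0,0],
  [0,0,0,0,0,0],
  [0,0,0,0,0,0],
])

```text
time: 22.23
tool_pos: [0.5621, -0.008, 0.0179]
tcp_rot: [0.083, 3.14, 0.0]
wrist_force: [-1.4, 1.6, 4.2]
width: 0.502
grip_force: 63.1
```

```bash
python3 -c "
from h import *
p=sensors.read_state();print(p['tool_pos'],p['width'],p['grip_force'])
R=Rn.from_rotvec(p['tcp_rot']).as_matrix()
plan(.515,-.2585,.117,pose=(np.array(p['tool_pos'])+[0,0,.1],R))"
```

```text
[ 0.56211324 -0.0079889   0.01792761] 0.5020695633101173 63.116490840911865
x8 [0.42, -3.16, 0.01] wz 0.0 | now [ 0.5621 -0.008   0.1179] yaw 87.0 tilt [0.0008 0.    ]
```

Call:
play_rows([
  [0,0,-1,0,0,0],
  [0,0,-2.5,0,0,0],
  [0,0,-2.5,0,0,0],
  [0,0,-2.5,0,0,0],
  [0,0,-1.5,0,0,0],
])

```text
time: 22.65
tool_pos: [0.5616, -0.0082, 0.1192]
tcp_rot: [0.083, 3.14, -0.0]
wrist_force: [1.2, 0.1, -4.0]
width: 0.501
grip_force: 62.6
```

Call:
play_rows([
  [0.2,-1.6,0,0,0,0],
  [0.42,-3.1,0,0,0,0],
  [0.42,-3.1,0,0,0,0],
  [0.42,-3.1,0,0,0,0],
  [0.42,-3.1,0,0,0,0],
])

```text
time: 23.07
tool_pos: [0.5335, -0.1475, 0.1163]
tcp_rot: [-0.082, -3.137, -0.001]
wrist_force: [0.1, -0.5, -5.0]
width: 0.503
grip_force: 62.6
```

Call:
play_rows([
  [0.42,-3.1,0,0,0,0],
  [0.42,-3.1,0,0,0,0],
  [0.42,-3.1,0,0,0,0],
  [0.23,-2,0,0,0,0],
  [0,0,0,0,0,0],
])

```text
time: 23.48
tool_pos: [0.5126, -0.2625, 0.1165]
tcp_rot: [-0.088, -3.138, 0.002]
wrist_force: [0.4, -0.3, -4.1]
width: 0.502
grip_force: 62.8
```

Call:
play_rows([
  [0,0,0,0,0,0],
  [0,0,0,0,0,0],
  [0,0,0,0,0,0],
])

```text
time: 23.73
tool_pos: [0.5141, -0.2577, 0.1167]
tcp_rot: [-0.082, -3.139, -0.002]
wrist_force: [-0.8, -0.7, -5.7]
width: 0.503
grip_force: 62.8
```

```bash
python3 -c "
from h import *
i,im=snap('wrist','p1');snap('top','t3');plan(.515,-.2585,.014,87)"
```

```text
x3 [-0.02, -0.03, 3.44] wz 0.0003 | now [ 0.5145 -0.2577  0.1171] yaw 87.1 tilt [-0.0008  0.0006]
```

View pics/p1.png

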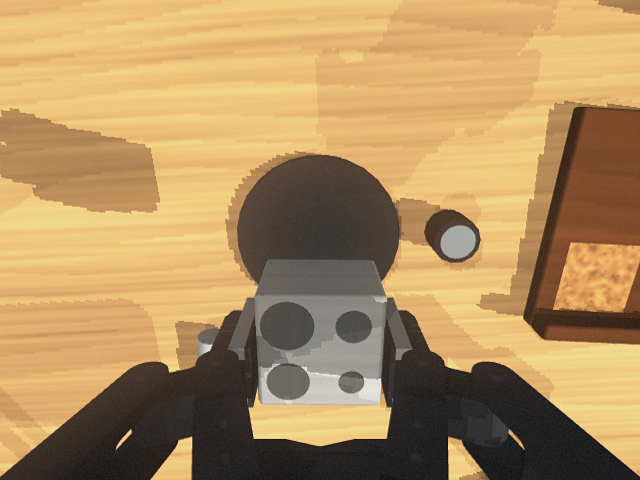

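The pad appears at left 237, right 400, top 155, the held block hanging over its near half, loupe (455,240). Fit the pad's circle from its visible rim.

```bash
python3 - <<'E'
from h import *
from scipy.optimize import least_squares
for n,(x0,y0,x1,y1),th in [('p1',(228,150,410,255),70),('w2',(272,325,380,412),75),('top0',(405,222,464,282),75)]:
    i,im=load(n);m=(im[y0:y1,x0:x1].max(2)<th).astype(np.uint8)
    m=cv2.morphologyEx(m,cv2.MORPH_OPEN,np.ones((5,5)))
    c=max(cv2.findContours(m,0,cv2.CHAIN_APPROX_NONE)[0],key=cv2.contourArea)[:,0]
    c=c[(c[:,0]>1)&(c[:,0]<x1-x0-2)&(c[:,1]>1)&(c[:,1]<y1-y0-2)]+[x0,y0]+0.
    X=np.array([onz(i,*p,.008)[:2] for p in c])
    f=least_squares(lambda q:np.hypot(*(X-q[:2]).T)-q[2],[.515,-.259,.055],loss='soft_l1',f_scale=.001)
    print(n,len(c),np.round(f.x*1000,1),np.round(np.std(f.fun)*1000,2))
E
```

```text
p1 189 [ 522.8 -254.5   27.4] 1.18
w2 232 [ 526.4 -281.8   34.6] 5.01
top0 133 [ 515.5 -258.4   53.2] 0.91
```

```bash
python3 - <<'E'
from h import *
from scipy.optimize import least_squares
for n,(x0,y0,x1,y1) in [('p1',(215,140,412,240)),('w2',(265,324,385,412))]:
    i,im=load(n);h=im[y0:y1,x0:x1].astype(int);sat=h[...,0]-h[...,2]
    print(im[200,318],im[200,232],im[368,325])
    m=((sat<25)&(h.max(2)<110)).astype(np.uint8);m=cv2.morphologyEx(m,cv2.MORPH_OPEN,np.ones((5,5)))
    c=max(cv2.findContours(m,0,cv2.CHAIN_APPROX_NONE)[0],key=cv2.contourArea)[:,0]
    c=c[(c[:,0]>1)&(c[:,0]<x1-x0-2)&(c[:,1]>1)&(c[:,1]<y1-y0-2)]+[x0,y0]+0.
    X=np.array([onz(i,*p,.008)[:2] for p in c])
    f=least_squares(lambda q:np.hypot(*(X-q[:2]).T)-q[2],[.515,-.259,.055],loss='soft_l1',f_scale=.001)
    print(n,len(c),np.round(f.x*1000,1),np.round(np.std(f.fun)*1000,2))
E
```

```text
[65 56 52] [190 141  86] [159 156 150]
p1 269 [ 525.1 -251.9   43.6] 1.65
[94 66 56] [233 184 117] [73 58 52]
w2 285 [ 526.5 -274.1   39.5] 4.75
```

```bash
python3 - <<'E'
from h import *
i,im=load('p1')
for y in (175,200,215,228,240):
    r=im[y].astype(int);br=r[:,0]; xs=np.where(br<115)[0]; xs=xs[(xs>225)&(xs<412)]
    L,R=xs.min(),xs.max(); a=onz(i,L-.5,y,.008);b=onz(i,R+.5,y,.008);mid=(a+b)/2;hc=np.linalg.norm(a-b)/2
    d=(b-a)[:2]/np.linalg.norm((b-a)[:2]); nrm=np.array([d[1],-d[0]]); nrm=nrm if nrm[0]>0 else -nrm
    off=np.sqrt(max(0,.055**2-hc**2)); print(y,L,R,np.round(mid[:2]*1000,1),round(hc*1000,1),'centre +/-',np.round((mid[:2]+nrm*off)*1000,1))
for y in (150,155): print(y,np.round(onz(i,318,y,.008)*1000,1),im[y,318])
E
```

```text
175 264 371 [ 476.2 -257.5] 34.4 centre +/- [ 519.  -259.7]
200 245 391 [ 492.5 -258.1] 47.8 centre +/- [ 519.6 -259.5]
215 240 397 [ 502.6 -258.3] 52.1 centre +/- [ 520.4 -259.2]
228 237 399 [ 511.6 -259.1] 54.3 centre +/- [ 520.4 -259.5]
240 238 398 [ 520.  -259.5] 54.2 centre +/- [ 529.5 -260. ]
150 [ 460.6 -256.4    8. ] [241 206 132]
155 [ 463.7 -256.6    8. ] [98 71 49]
```

Call:
play_rows([
  [-0.4,-0.15,2.5,0,0,0],
  [0,0,2.5,0,0,0],
  [0,0,2.5,0,0,0],
  [0,0,1.2,0,0,0],
  [0,0,0.5,0,0,0],
])

```text
time: 24.25
tool_pos: [0.5166, -0.2587, 0.0226]
tcp_rot: [-0.081, -3.136, -0.004]
wrist_force: [0.7, 1.0, -4.6]
width: 0.503
grip_force: 62.7
```

Call:
play_rows([
  [0,0,0,0,0,0],
  [0,0,0,0,0,0],
  [0,0,0,0,0,0],
  [0,0,0,0,0,0],
])

```text
time: 24.58
tool_pos: [0.5201, -0.2614, 0.0274]
tcp_rot: [0.083, 3.137, -0.003]
wrist_force: [-0.1, 0.0, -4.5]
width: 0.505
grip_force: 62.8
```

```bash
python3 -c "
from h import *
plan(.5185,-.259,.0139,87)"
```

```text
x1 [0.18, 0.24, 1.35] wz -0.0003 | now [ 0.5201 -0.2614  0.0274] yaw 87.0 tilt [ 0.0031 -0.0017]
```

Call:
play_rows([
  [0.05,0.05,0.4,0,0,0],
  [0,0,0.4,0,0,0],
  [0,0,0.3,0,0,0],
  [0,0,0,0,0,0],
  [0,0,0,0,0,0],
])

```text
time: 25.0
tool_pos: [0.5179, -0.26, 0.0142]
tcp_rot: [-0.083, -3.14, -0.0]
wrist_force: [-0.5, 0.3, -5.6]
width: 0.504
grip_force: 62.9
```

Call:
play_rows([
  [0,0,0,0,0,0],
  [0,0,0,0,0,0],
  [0,0,0,0,0,0],
  [0,0,0,0,0,0],
])

```text
time: 25.33
tool_pos: [0.5181, -0.2601, 0.0144]
tcp_rot: [-0.083, -3.14, -0.0]
wrist_force: [0.0, 0.5, -4.9]
width: 0.505
grip_force: 63.0
```

```bash
python3 -c "
from h import *
plan(.5185,-.259,.0139,87)"
```

```text
x1 [-0.03, 0.11, 0.05] wz -0.0004 | now [ 0.5181 -0.2601  0.0144] yaw 87.0 tilt [-0.0001  0.    ]
```

Call:
play_rows([
  [0,0.1,0.07,0,0,0],
  [0,0,0,0,0,0],
  [0,0,0,0,0,0],
])

```text
time: 25.58
tool_pos: [0.5184, -0.2592, 0.014]
tcp_rot: [0.083, 3.14, -0.0]
wrist_force: [0.0, -1.4, -4.6]
width: 0.507
grip_force: 62.9
```

Call:
play_rows([
  [0,0,0,0,0,0],
  [0,0,0,0,0,0],
  [0,0,0,0,0,0],
  [0,0,0,0,0,0],
], grip=0.15)

```text
time: 25.92
tool_pos: [0.5188, -0.2594, 0.0145]
tcp_rot: [0.083, 3.139, -0.001]
wrist_force: [0.8, -0.5, 0.8]
width: 0.853
grip_force: 0.0
```

Call:
play_rows([
  [0,0,-1,0,0,0],
  [0,0,-3,0,0,0],
  [0,0,-3,0,0,0],
  [0,0,-3,0,0,0],
  [0,0,-3,0,0,0],
])

```text
time: 26.33
tool_pos: [0.5181, -0.259, 0.146]
tcp_rot: [0.083, 3.14, -0.0]
wrist_force: [1.1, 0.3, 0.5]
width: 0.85
grip_force: 0.0
```

Call:
play_rows([
  [0,0,-3,0,0,0],
  [0,0,0,0,0,0],
  [0,0,0,0,0,0],
  [0,0,0,0,0,0],
], grip=0)

```text
time: 26.67
tool_pos: [0.518, -0.259, 0.1742]
tcp_rot: [0.083, 3.14, -0.0]
wrist_force: [0.6, -0.5, -0.1]
width: 0.999
grip_force: 0.0
```

```bash
python3 -c "
from h import *
i,im=snap('wrist','p2');plan(.5446,.1963,.17,-2.7)
cv2.imwrite('pics/p2v.png',cv2.resize(im[100:330,190:480],None,fx=2.2,fy=2.2)[...,::-1])"
```

```text
x15 [2.23, 2.53, 0.02] wz 0.1043 | now [ 0.5173 -0.2586  0.1729] yaw 87.0 tilt [-0.0015  0.0008]
```

View pics/p2v.png

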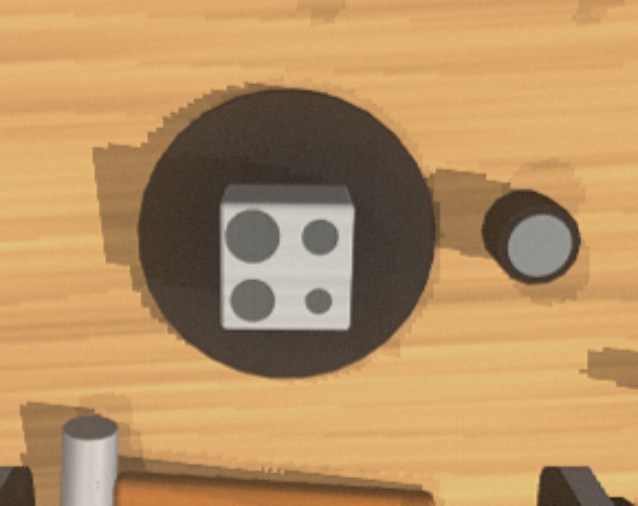

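The block stands flat on the pad: pad rim 138–436 × 88–378, block top 220–355 × 204–330 in the crop. Work out the centring.

```bash
python3 -c "
from h import *
i,im=load('p2')
f=lambda u,v,z:onz(i,190+u/2.2,100+v/2.2,z)*1000
L,R,T,B=f(138,233,.008),f(436,233,.008),f(287,88,.008),f(287,378,.008)
print('pad',(L+R)[1]/2,(T+B)[0]/2,np.linalg.norm(L-R),np.linalg.norm(T-B))
print('block',np.mean([f(220,204,.042),f(355,204,.042),f(350,330,.042),f(222,330,.042)],0))"
```

```text
pad -258.8606047731489 518.094227681378 108.84740929006855 109.20714806227708
block [ 518.61593523 -259.15249767   42.        ]
```

Centred within 1 mm. Now fetch the can.

Call:
play_rows([
  [2.23,2.53,0,0,0,0.1043],
  [2.23,2.53,0,0,0,0.1043],
  [2.23,2.53,0,0,0,0.1043],
  [2.23,2.53,0,0,0,0.1043],
  [2.23,2.53,0,0,0,0.1043],
])

```text
time: 27.13
tool_pos: [0.4411, -0.1083, 0.1714]
tcp_rot: [-0.898, -3.005, 0.0]
wrist_force: [0.5, 0.5, 0.9]
width: 1.001
grip_force: 0.0
```

Call:
play_rows([
  [2.23,2.53,0,0,0,0.1043],
  [2.23,2.53,0,0,0,0.1043],
  [2.23,2.53,0,0,0,0.1043],
  [2.23,2.53,0,0,0,0.1043],
  [2.23,2.53,0,0,0,0.1043],
])

```text
time: 27.55
tool_pos: [0.4518, 0.0583, 0.1719]
tcp_rot: [-1.642, -2.675, 0.004]
wrist_force: [1.2, 0.1, 0.3]
width: 1.0
grip_force: 0.0
```

Call:
play_rows([
  [2.23,2.53,0,0,0,0.1043],
  [2.23,2.53,0,0,0,0.1043],
  [2.23,2.53,0,0,0,0.1043],
  [2.23,2.53,0,0,0,0.1043],
  [2.23,2.53,0,0,0,0.1043],
])

```text
time: 27.97
tool_pos: [0.5444, 0.1977, 0.1713]
tcp_rot: [-2.275, -2.163, 0.006]
wrist_force: [0.5, 0.3, -0.1]
width: 0.997
grip_force: 0.0
```

Call:
play_rows([
  [0,0,0,0,0,0],
  [0,0,0,0,0,0],
  [0,0,0,0,0,0],
])

```text
time: 28.22
tool_pos: [0.5441, 0.1955, 0.1717]
tcp_rot: [-2.27, -2.17, 0.007]
wrist_force: [0.4, 0.1, -0.4]
width: 0.996
grip_force: 0.0
```

```bash
python3 -c "
from h import *
plan(.5446,.1963,.0529,-2.7)"
```

```text
x4 [0.03, 0.02, 2.97] wz 0.0005 | now [0.5441 0.1955 0.1717] yaw -2.6 tilt [-0.0043 -0.0017]
```

Call:
play_rows([
  [0,0,2.8,0,0,0],
  [0,0,2.8,0,0,0],
  [0,0,2.8,0,0,0],
  [0,0,1.8,0,0,0],
  [0,0,0.8,0,0,0],
])

```text
time: 28.63
tool_pos: [0.5417, 0.1938, 0.06]
tcp_rot: [-2.271, -2.166, 0.01]
wrist_force: [-0.9, 0.1, 0.1]
width: 1.001
grip_force: 0.0
```

Call:
play_rows([
  [0,0,0,0,0,0],
  [0,0,0,0,0,0],
  [0,0,0,0,0,0],
  [0,0,0,0,0,0],
  [0,0,0,0,0,0],
])

```text
time: 29.05
tool_pos: [0.547, 0.1964, 0.0656]
tcp_rot: [2.272, 2.168, 0.004]
wrist_force: [-0.1, 0.1, 0.1]
width: 1.002
grip_force: 0.0
```

```bash
python3 -c "
from h import *
plan(.5446,.1963,.0529,-2.7)"
```

```text
x1 [-0.02, -0.24, 1.27] wz 0.0006 | now [0.547  0.1964 0.0656] yaw -2.7 tilt [0.0029 0.0009]
```

Call:
play_rows([
  [0,0,0.5,0,0,0],
  [0,0,0.5,0,0,0],
  [0,0,0,0,0,0],
  [0,0,0,0,0,0],
  [0,0,0,0,0,0],
])

```text
time: 29.47
tool_pos: [0.5455, 0.1961, 0.0534]
tcp_rot: [-2.272, -2.169, 0.001]
wrist_force: [-0.3, -0.0, 0.3]
width: 1.003
grip_force: 0.0
```

```bash
python3 -c "
from h import *
plan(.5446,.1963,.0529,-2.7)"
```

```text
x1 [0.02, -0.09, 0.05] wz 0.0007 | now [0.5455 0.1961 0.0534] yaw -2.7 tilt [-0.0006 -0.0002]
```

Call:
play_rows([
  [0,-0.08,0,0,0,0],
  [0,0,0,0,0,0],
  [0,0,0,0,0,0],
  [0,0,0,0,0,0],
  [0,0,0,0,0,0],
], grip=1, force=35)

```text
time: 29.88
tool_pos: [0.5448, 0.1962, 0.0539]
tcp_rot: [-2.272, -2.169, 0.0]
wrist_force: [-1.3, 0.8, 1.8]
width: 0.496
grip_force: 39.4
```

Call:
play_rows([
  [0,0,0,0,0,0],
  [0,0,0,0,0,0],
  [0,0,0,0,0,0],
  [0,0,0,0,0,0],
])

```text
time: 30.22
tool_pos: [0.5448, 0.1962, 0.054]
tcp_rot: [-2.272, -2.169, 0.0]
wrist_force: [-2.2, -0.2, 3.2]
width: 0.501
grip_force: 39.5
```

```bash
python3 -c "
from h import *
p=sensors.read_state();print(p['tool_pos'],p['width'],p['grip_force'])
R=Rn.from_rotvec(p['tcp_rot']).as_matrix()
plan(.5586,-.069,.133,-2.7,pose=(np.array(p['tool_pos'])+[0,0,.08],R))"
```

```text
[0.54482029 0.1961836  0.05396859] 0.5011933762039229 39.46601450443268
x8 [-3.3, 0.33, 0.01] wz 0.0001 | now [0.5448 0.1962 0.134 ] yaw -2.7 tilt [-0.0002  0.    ]
```

Call:
play_rows([
  [0,0,-1,0,0,0],
  [0,0,-2.5,0,0,0],
  [0,0,-2.5,0,0,0],
  [0,0,-2,0,0,0],
  [-1.6,0.16,0,0,0,0],
])

```text
time: 30.63
tool_pos: [0.5495, 0.1829, 0.1395]
tcp_rot: [2.268, 2.169, 0.015]
wrist_force: [1.3, -0.6, -1.6]
width: 0.498
grip_force: 39.1
```

Call:
play_rows([
  [-3.2,0.32,0,0,0,0],
  [-3.2,0.32,0,0,0,0],
  [-3.2,0.32,0,0,0,0],
  [-3.2,0.32,0,0,0,0],
  [-3.2,0.32,0,0,0,0],
])

```text
time: 31.05
tool_pos: [0.5541, 0.018, 0.1339]
tcp_rot: [2.272, 2.17, -0.0]
wrist_force: [0.3, -0.1, -2.6]
width: 0.501
grip_force: 39.0
```

Call:
play_rows([
  [-3.2,0.32,0,0,0,0],
  [-3.2,0.32,0,0,0,0],
  [-1.6,0.16,0,0,0,0],
  [-0.8,0.08,0,0,0,0],
  [0,0,0,0,0,0],
])

```text
time: 31.47
tool_pos: [0.559, -0.0704, 0.1338]
tcp_rot: [2.275, 2.166, -0.0]
wrist_force: [-1.1, -0.3, -2.7]
width: 0.495
grip_force: 39.0
```

Call:
play_rows([
  [0,0,1.5,0,0,0],
  [0,0,1.5,0,0,0],
  [0,0,1.5,0,0,0],
  [0,0,1,0,0,0],
  [0,0,0.5,0,0,0],
])

```text
time: 31.88
tool_pos: [0.5576, -0.0673, 0.0719]
tcp_rot: [-2.269, -2.169, 0.003]
wrist_force: [-0.1, -0.3, -2.4]
width: 0.493
grip_force: 39.0
```

Call:
play_rows([
  [0,0,0,0,0,0],
  [0,0,0,0,0,0],
  [0,0,0,0,0,0],
  [0,0,0,0,0,0],
  [0,0,0,0,0,0],
])

```text
time: 32.3
tool_pos: [0.5598, -0.0689, 0.0748]
tcp_rot: [2.271, 2.168, 0.002]
wrist_force: [-0.8, 0.5, -2.6]
width: 0.498
grip_force: 39.0
```

```bash
python3 -c "
from h import *
plan(.5586,-.069,.0622,-2.7)"
```

```text
x1 [-0.02, -0.12, 1.26] wz 0.0006 | now [ 0.5598 -0.0689  0.0748] yaw -2.7 tilt [ 0.0017 -0.0003]
```

Call:
play_rows([
  [0,0,0.5,0,0,0],
  [0,0,0.4,0,0,0],
  [0,0,0.2,0,0,0],
  [0,0,0,0,0,0],
  [0,0,0,0,0,0],
])

```text
time: 32.72
tool_pos: [0.5588, -0.0688, 0.0625]
tcp_rot: [-2.272, -2.169, 0.001]
wrist_force: [0.6, -0.3, -3.0]
width: 0.5
grip_force: 38.9
```

Call:
play_rows([
  [0,0,0,0,0,0],
  [0,0,0,0,0,0],
  [0,0,0,0,0,0],
])

```text
time: 32.97
tool_pos: [0.559, -0.0688, 0.0627]
tcp_rot: [-2.272, -2.169, 0.0]
wrist_force: [0.1, -0.2, -2.0]
width: 0.499
grip_force: 38.9
```

```bash
python3 -c "
from h import *
plan(.5586,-.069,.0622,-2.7)"
```

```text
x1 [-0.02, -0.04, 0.05] wz 0.0006 | now [ 0.559  -0.0688  0.0627] yaw -2.7 tilt [-0.  0.]
```

Call:
play_rows([
  [-0.02,-0.04,0.07,0,0,0],
  [0,0,0,0,0,0],
  [0,0,0,0,0,0],
])

```text
time: 33.22
tool_pos: [0.5586, -0.069, 0.0621]
tcp_rot: [-2.272, -2.169, 0.0]
wrist_force: [0.0, 0.5, -1.6]
width: 0.497
grip_force: 38.9
```

Call:
play_rows([
  [0,0,0,0,0,0],
  [0,0,0,0,0,0],
  [0,0,0,0,0,0],
  [0,0,0,0,0,0],
  [0,0,0,0,0,0],
], grip=0)

```text
time: 33.63
tool_pos: [0.5589, -0.069, 0.0624]
tcp_rot: [2.272, 2.169, 0.001]
wrist_force: [-0.3, 1.0, 0.2]
width: 0.995
grip_force: 0.0
```

Call:
play_rows([
  [0,0,-2,0,0,0],
  [0,0,-3,0,0,0],
  [0,0,-3,0,0,0],
  [0,0,-3,0,0,0],
  [0,0,0,0,0,0],
])

```text
time: 34.05
tool_pos: [0.5633, -0.0697, 0.1797]
tcp_rot: [2.265, 2.162, 0.012]
wrist_force: [1.3, -0.1, 0.7]
width: 1.001
grip_force: 0.0
```

```bash
python3 -c "
from h import *
plan(.5502,.2682,.16)"
```

```text
x10 [3.37, -0.29, 0.19] wz 0.0 | now [ 0.5633 -0.0697  0.1797] yaw -2.7 tilt [ 0.0122 -0.002 ]
```

Call:
play_rows([
  [1.6,-0.12,0,0,0,0],
  [3.3,-0.24,0.1,0,0,0],
  [3.3,-0.24,0.1,0,0,0],
  [3.3,-0.24,0.1,0,0,0],
  [3.3,-0.24,0.1,0,0,0],
])

```text
time: 34.47
tool_pos: [0.5545, 0.0806, 0.1679]
tcp_rot: [2.273, 2.168, 0.0]
wrist_force: [0.1, 0.3, -0.2]
width: 1.002
grip_force: 0.0
```

Call:
play_rows([
  [3.3,-0.24,0.1,0,0,0],
  [3.3,-0.24,0.1,0,0,0],
  [3.3,-0.24,0.1,0,0,0],
  [3.3,-0.24,0.1,0,0,0],
  [3.3,-0.24,0.1,0,0,0],
])

```text
time: 34.88
tool_pos: [0.55, 0.2464, 0.1627]
tcp_rot: [2.272, 2.169, -0.0]
wrist_force: [1.5, -0.2, -0.5]
width: 0.996
grip_force: 0.0
```

Call:
play_rows([
  [1.6,-0.12,0,0,0,0],
  [0.8,-0.06,0,0,0,0],
  [0,0,0,0,0,0],
  [0,0,0,0,0,0],
  [0,0,0,0,0,0],
])

```text
time: 35.3
tool_pos: [0.5498, 0.2673, 0.1629]
tcp_rot: [2.273, 2.168, -0.001]
wrist_force: [-0.2, 0.7, 0.4]
width: 0.998
grip_force: 0.0
```

```bash
python3 -c "
from h import *
plan(.5502,.2682,.0536)"
```

```text
x4 [0.02, 0.01, 2.73] wz 0.0 | now [0.5498 0.2673 0.1629] yaw -2.7 tilt [-0.0003 -0.0008]
```

Call:
play_rows([
  [0.08,0.04,2.5,0,0,0],
  [0,0,2.5,0,0,0],
  [0,0,2.5,0,0,0],
  [0,0,1.6,0,0,0],
  [0,0,0.8,0,0,0],
])

```text
time: 35.72
tool_pos: [0.5485, 0.2669, 0.0612]
tcp_rot: [-2.274, -2.166, 0.007]
wrist_force: [0.1, 1.2, 0.5]
width: 1.001
grip_force: 0.0
```

Call:
play_rows([
  [0,0,0,0,0,0],
  [0,0,0,0,0,0],
  [0,0,0,0,0,0],
  [0,0,0.5,0,0,0],
  [0,0,0.4,0,0,0],
])

```text
time: 36.13
tool_pos: [0.5515, 0.2701, 0.0566]
tcp_rot: [2.272, 2.168, 0.005]
wrist_force: [0.5, -0.3, 1.0]
width: 1.006
grip_force: 0.0
```

Call:
play_rows([
  [0,0,0,0,0,0],
  [0,0,0,0,0,0],
  [0,0,0,0,0,0],
  [0,0,0,0,0,0],
  [0,0,0,0,0,0],
])

```text
time: 36.55
tool_pos: [0.5502, 0.2697, 0.0552]
tcp_rot: [2.272, 2.169, 0.0]
wrist_force: [0.5, 1.1, -0.2]
width: 0.996
grip_force: 0.0
```

```bash
python3 -c "
from h import *
plan(.5502,.2682,.0536)"
```

```text
x1 [-0.15, 0.0, 0.16] wz 0.0 | now [0.5502 0.2697 0.0552] yaw -2.7 tilt [0.0002 0.0001]
```

Call:
play_rows([
  [-0.14,0,0.15,0,0,0],
  [0,0,0,0,0,0],
  [0,0,0,0,0,0],
])

```text
time: 36.8
tool_pos: [0.55, 0.268, 0.0534]
tcp_rot: [-2.273, -2.169, 0.001]
wrist_force: [-0.6, -1.1, 0.5]
width: 0.996
grip_force: 0.0
```

Call:
play_rows([
  [0,0,0,0,0,0],
  [0,0,0,0,0,0],
  [0,0,0,0,0,0],
  [0,0,0,0,0,0],
  [0,0,0,0,0,0],
], grip=1, force=35)

```text
time: 37.22
tool_pos: [0.55, 0.2682, 0.0537]
tcp_rot: [-2.272, -2.169, 0.0]
wrist_force: [-0.5, -0.1, 0.5]
width: 0.514
grip_force: 35.6
```

Call:
play_rows([
  [0,0,0,0,0,0],
  [0,0,0,0,0,0],
  [0,0,0,0,0,0],
])

```text
time: 37.47
tool_pos: [0.55, 0.2682, 0.0537]
tcp_rot: [-2.272, -2.169, 0.0]
wrist_force: [-1.7, -0.0, 2.0]
width: 0.517
grip_force: 35.7
```

```bash
python3 -c "
from h import *
p=sensors.read_state();print(p['tool_pos'],p['width'],p['grip_force'])
R=Rn.from_rotvec(p['tcp_rot']).as_matrix()
plan(.5007,-.0017,p['tool_pos'][2]+.08,n=8,pose=(np.array(p['tool_pos'])+[0,0,.08],R))"
```

```text
[0.55000439 0.26822451 0.05371639] 0.516539849449869 35.67647248506546
x8 [-3.4, -0.46, 0.0] wz 0.0 | now [0.55   0.2682 0.1337] yaw -2.7 tilt [-0.0001  0.    ]
```

Call:
play_rows([
  [0,0,-1,0,0,0],
  [0,0,-2.5,0,0,0],
  [0,0,-2.5,0,0,0],
  [0,0,-2,0,0,0],
  [-1.6,-0.22,0,0,0,0],
])

```text
time: 37.88
tool_pos: [0.5513, 0.2555, 0.1396]
tcp_rot: [2.268, 2.169, 0.017]
wrist_force: [1.4, -0.7, -0.4]
width: 0.511
grip_force: 36.2
```

Call:
play_rows([
  [-3.2,-0.43,0,0,0,0],
  [-3.2,-0.43,0,0,0,0],
  [-3.2,-0.43,0,0,0,0],
  [-3.2,-0.43,0,0,0,0],
  [-3.2,-0.43,0,0,0,0],
])

```text
time: 38.3
tool_pos: [0.5166, 0.0914, 0.1326]
tcp_rot: [-2.272, -2.169, 0.003]
wrist_force: [0.7, -0.2, -1.8]
width: 0.513
grip_force: 36.2
```

Call:
play_rows([
  [-3.2,-0.44,0,0,0,0],
  [-3.2,-0.44,0,0,0,0],
  [-2,-0.27,0,0,0,0],
  [-1.2,-0.16,0,0,0,0],
  [0,0,0,0,0,0],
])

```text
time: 38.72
tool_pos: [0.4993, -0.0042, 0.1328]
tcp_rot: [-2.275, -2.166, 0.002]
wrist_force: [-0.7, -0.3, -1.7]
width: 0.51
grip_force: 36.1
```

Call:
play_rows([
  [0,0,1.5,0,0,0],
  [0,0,1.6,0,0,0],
  [0,0,1.5,0,0,0],
  [0,0,1,0,0,0],
  [0,0,0.5,0,0,0],
])

```text
time: 39.13
tool_pos: [0.4993, -0.001, 0.0706]
tcp_rot: [-2.27, -2.168, 0.003]
wrist_force: [-0.4, -0.2, -1.6]
width: 0.511
grip_force: 36.2
```

Call:
play_rows([
  [0,0,0,0,0,0],
  [0,0,0,0,0,0],
  [0,0,0,0,0,0],
  [0,0,0.5,0,0,0],
  [0,0,0.2,0,0,0],
])

```text
time: 39.55
tool_pos: [0.5013, -0.0018, 0.066]
tcp_rot: [2.272, 2.169, 0.002]
wrist_force: [0.2, 0.3, -2.2]
width: 0.511
grip_force: 36.2
```

Call:
play_rows([
  [0,0,0,0,0,0],
  [0,0,0,0,0,0],
  [0,0,0,0,0,0],
  [0,0,0,0,0,0],
  [0,0,0,0,0,0],
])

```text
time: 39.97
tool_pos: [0.5008, -0.0018, 0.0657]
tcp_rot: [2.272, 2.169, 0.0]
wrist_force: [-0.1, -0.8, -2.2]
width: 0.51
grip_force: 36.2
```

```bash
python3 -c "
from h import *
plan(.5007,-.0017,.0619)"
```

```text
x1 [0.01, -0.01, 0.38] wz 0.0 | now [ 0.5008 -0.0018  0.0657] yaw -2.7 tilt [ 0.0002 -0.    ]
```

Call:
play_rows([
  [0,0,0.2,0,0,0],
  [0,0,0.18,0,0,0],
  [0,0,0,0,0,0],
  [0,0,0,0,0,0],
])

```text
time: 40.3
tool_pos: [0.5008, -0.0018, 0.0617]
tcp_rot: [2.272, 2.169, 0.0]
wrist_force: [-0.4, 0.1, -2.5]
width: 0.509
grip_force: 36.0
```

Call:
play_rows([
  [0,0,0,0,0,0],
  [0,0,0,0,0,0],
  [0,0,0,0,0,0],
  [0,0,0,0,0,0],
  [0,0,0,0,0,0],
], grip=0)

```text
time: 40.72
tool_pos: [0.5008, -0.0018, 0.0619]
tcp_rot: [2.272, 2.169, 0.0]
wrist_force: [-0.6, 0.3, -0.2]
width: 0.996
grip_force: 0.0
```

Call:
play_rows([
  [0,0,-2,0,0,0],
  [0,0,-3,0,0,0],
  [0,0,-3,0,0,0],
  [0,0,-3,0,0,0],
  [0,0,0,0,0,0],
])

```text
time: 41.13
tool_pos: [0.5053, -0.002, 0.1789]
tcp_rot: [2.266, 2.163, 0.013]
wrist_force: [0.8, 0.3, 0.7]
width: 1.002
grip_force: 0.0
```

```bash
python3 -c "
from h import *
R=Rn.from_rotvec(sensors.read_state()['tcp_rot']).as_matrix();R=np.c_[[np.sin(np.radians(2.7)),np.cos(np.radians(2.7)),0],[np.cos(np.radians(2.7)),-np.sin(np.radians(2.7)),0],[0,0,-1]]
plan(.554,.3393,.16,n=10,pose=(np.array([.5008,-.0018,.172]),R))"
```

```text
x10 [3.43, 0.37, 0.12] wz 0.0 | now [ 0.5008 -0.0018  0.172 ] yaw -2.7 tilt [0. 0.]
```

Call:
play_rows([
  [1.7,0.18,0,0,0,0],
  [3.3,0.356,0.1,0,0,0],
  [3.3,0.356,0.1,0,0,0],
  [3.3,0.356,0.1,0,0,0],
  [3.3,0.356,0.1,0,0,0],
])

```text
time: 41.55
tool_pos: [0.5236, 0.1476, 0.1676]
tcp_rot: [2.273, 2.168, 0.0]
wrist_force: [0.6, -0.4, 0.4]
width: 0.999
grip_force: 0.0
```

Call:
play_rows([
  [3.3,0.356,0.1,0,0,0],
  [3.3,0.356,0.1,0,0,0],
  [3.3,0.356,0.1,0,0,0],
  [3.3,0.356,0.1,0,0,0],
  [3.3,0.356,0.1,0,0,0],
])

```text
time: 41.97
tool_pos: [0.5489, 0.3119, 0.1622]
tcp_rot: [-2.272, -2.169, 0.001]
wrist_force: [-0.1, -0.5, 0.2]
width: 1.0
grip_force: 0.0
```

Call:
play_rows([
  [1.7,0.19,0,0,0,0],
  [1.2,0.13,0,0,0,0],
  [0,0,0,0,0,0],
  [0,0,0,0,0,0],
  [0,0,0,0,0,0],
])

```text
time: 42.38
tool_pos: [0.5534, 0.3376, 0.1625]
tcp_rot: [2.273, 2.168, -0.002]
wrist_force: [0.7, -0.8, 0.3]
width: 0.997
grip_force: 0.0
```

```bash
python3 -c "
from h import *
plan(.554,.3393,.0440)"
```

```text
x4 [0.05, 0.01, 2.96] wz 0.0 | now [0.5534 0.3376 0.1625] yaw -2.7 tilt [-0.0007 -0.0011]
```

Call:
play_rows([
  [0.1,0.04,2.5,0,0,0],
  [0,0,2.5,0,0,0],
  [0,0,2.5,0,0,0],
  [0,0,1.8,0,0,0],
  [0,0,1,0,0,0],
])

```text
time: 42.8
tool_pos: [0.5524, 0.3372, 0.057]
tcp_rot: [-2.274, -2.167, 0.007]
wrist_force: [0.0, 0.4, -0.7]
width: 0.996
grip_force: 0.0
```

Call:
play_rows([
  [0,0,0,0,0,0],
  [0,0,0,0,0,0],
  [0,0,0,0,0,0],
  [0,0,0.7,0,0,0],
  [0,0,0.5,0,0,0],
])

```text
time: 43.22
tool_pos: [0.5554, 0.3407, 0.0493]
tcp_rot: [2.272, 2.168, 0.005]
wrist_force: [0.3, 0.2, -0.3]
width: 1.002
grip_force: 0.0
```

Call:
play_rows([
  [0,0,0,0,0,0],
  [0,0,0,0,0,0],
  [0,0,0,0,0,0],
  [0,0,0,0,0,0],
  [0,0,0,0,0,0],
])

```text
time: 43.63
tool_pos: [0.5542, 0.3403, 0.048]
tcp_rot: [2.272, 2.169, 0.001]
wrist_force: [0.2, 0.8, 1.4]
width: 0.997
grip_force: 0.0
```

```bash
python3 -c "
from h import *
plan(.554,.3393,.0440)"
```

```text
x1 [-0.1, -0.01, 0.4] wz 0.0 | now [0.5542 0.3403 0.048 ] yaw -2.7 tilt [0.0003 0.0002]
```

Call:
play_rows([
  [-0.1,0,0.4,0,0,0],
  [0,0,0,0,0,0],
  [0,0,0,0,0,0],
])

```text
time: 43.88
tool_pos: [0.5537, 0.3388, 0.0433]
tcp_rot: [-2.272, -2.169, 0.001]
wrist_force: [0.2, -0.8, -0.5]
width: 0.998
grip_force: 0.0
```

Call:
play_rows([
  [0,0,0,0,0,0],
  [0,0,0,0,0,0],
  [0,0,0,0,0,0],
  [0,0,0,0,0,0],
  [0,0,0,0,0,0],
], grip=1, force=30)

```text
time: 44.3
tool_pos: [0.554, 0.3391, 0.044]
tcp_rot: [-2.272, -2.169, -0.0]
wrist_force: [-0.5, -0.5, 1.2]
width: 0.46
grip_force: 31.3
```

Call:
play_rows([
  [0,0,0,0,0,0],
  [0,0,0,0,0,0],
  [0,0,0,0,0,0],
])

```text
time: 44.55
tool_pos: [0.554, 0.3392, 0.044]
tcp_rot: [-2.272, -2.169, -0.0]
wrist_force: [-0.8, 0.3, 2.6]
width: 0.462
grip_force: 31.3
```

```bash
python3 -c "
from h import *
p=sensors.read_state();print(p['tool_pos'],p['width'],p['grip_force'])
R=Rn.from_rotvec(p['tcp_rot']).as_matrix()
plan(.5737,.052,p['tool_pos'][2]+.08,n=8,pose=(np.array(p['tool_pos'])+[0,0,.08],R))"
```

```text
[0.55404862 0.3391657  0.04399566] 0.4624460608818157 31.287124240770936
x8 [-3.57, 0.41, -0.0] wz 0.0 | now [0.554  0.3392 0.124 ] yaw -2.7 tilt [0.0001 0.0001]
```

Call:
play_rows([
  [0,0,-1,0,0,0],
  [0,0,-2.5,0,0,0],
  [0,0,-2.5,0,0,0],
  [0,0,-2,0,0,0],
  [-1.6,0.18,0,0,0,0],
])

```text
time: 44.97
tool_pos: [0.5584, 0.3267, 0.13]
tcp_rot: [2.269, 2.17, 0.017]
wrist_force: [1.3, 0.6, -0.7]
width: 0.459
grip_force: 31.1
```

Call:
play_rows([
  [-3.3,0.38,0,0,0,0],
  [-3.3,0.38,0,0,0,0],
  [-3.3,0.38,0,0,0,0],
  [-3.3,0.38,0,0,0,0],
  [-3.3,0.38,0,0,0,0],
])

```text
time: 45.38
tool_pos: [0.5653, 0.1549, 0.1229]
tcp_rot: [-2.272, -2.169, 0.002]
wrist_force: [0.3, -0.2, -1.9]
width: 0.458
grip_force: 31.1
```

Call:
play_rows([
  [-3.3,0.38,0,0,0,0],
  [-3.3,0.38,0,0,0,0],
  [-2.4,0.28,0,0,0,0],
  [-1.45,0.17,0,0,0,0],
  [0,0,0,0,0,0],
])

```text
time: 45.8
tool_pos: [0.5727, 0.0485, 0.1229]
tcp_rot: [2.276, 2.165, -0.004]
wrist_force: [1.2, 0.3, -1.5]
width: 0.465
grip_force: 31.1
```

Call:
play_rows([
  [0,0,1.5,0,0,0],
  [0,0,1.6,0,0,0],
  [0,0,1.5,0,0,0],
  [0,0,1,0,0,0],
  [0,0,0.5,0,0,0],
])

```text
time: 46.22
tool_pos: [0.5716, 0.0525, 0.0605]
tcp_rot: [-2.27, -2.168, 0.005]
wrist_force: [-1.0, 0.0, -1.7]
width: 0.459
grip_force: 31.1
```

Call:
play_rows([
  [0,0,0,0,0,0],
  [0,0,0,0,0,0],
  [0,0,0,0,0,0],
  [0,0,0.5,0,0,0],
  [0,0,0.2,0,0,0],
])

```text
time: 46.63
tool_pos: [0.5742, 0.0524, 0.0563]
tcp_rot: [2.272, 2.169, 0.002]
wrist_force: [0.3, 0.0, -2.1]
width: 0.46
grip_force: 31.1
```

Call:
play_rows([
  [0,0,0,0,0,0],
  [0,0,0,0,0,0],
  [0,0,0,0,0,0],
  [0,0,0,0,0,0],
  [0,0,0,0,0,0],
])

```text
time: 47.05
tool_pos: [0.5738, 0.0524, 0.056]
tcp_rot: [2.272, 2.169, 0.0]
wrist_force: [0.8, 0.5, -1.5]
width: 0.462
grip_force: 31.1
```

```bash
python3 -c "
from h import *
plan(.5737,.052,.0522)"
```

```text
x1 [-0.04, -0.01, 0.38] wz 0.0 | now [0.5738 0.0524 0.056 ] yaw -2.7 tilt [0.0003 0.    ]
```

Call:
play_rows([
  [-0.04,0,0.2,0,0,0],
  [0,0,0.18,0,0,0],
  [0,0,0,0,0,0],
  [0,0,0,0,0,0],
])

```text
time: 47.38
tool_pos: [0.5738, 0.0519, 0.052]
tcp_rot: [2.272, 2.169, 0.0]
wrist_force: [0.2, -0.8, 0.1]
width: 0.465
grip_force: 31.1
```

Call:
play_rows([
  [0,0,0,0,0,0],
  [0,0,0,0,0,0],
  [0,0,0,0,0,0],
  [0,0,0,0,0,0],
  [0,0,0,0,0,0],
], grip=0)

```text
time: 47.8
tool_pos: [0.5737, 0.052, 0.0521]
tcp_rot: [2.272, 2.169, 0.0]
wrist_force: [0.3, -0.4, 0.0]
width: 1.0
grip_force: 0.0
```

Call:
play_rows([
  [0,0,-2,0,0,0],
  [0,0,-3,0,0,0],
  [0,0,-3,0,0,0],
  [0,0,-3,0,0,0],
  [0,0,-3,0,0,0],
])

```text
time: 48.22
tool_pos: [0.5733, 0.052, 0.1932]
tcp_rot: [-2.272, -2.169, 0.0]
wrist_force: [0.5, -0.3, 0.2]
width: 0.999
grip_force: 0.0
```

Call:
play_rows([
  [0,0,-3,0,0,0],
  [0,0,-3,0,0,0],
  [2,-3,0,0,0,0],
  [1,-1,0,0,0,0],
  [0,0,0,0,0,0],
])

```text
time: 48.63
tool_pos: [0.5331, 0.0854, 0.2522]
tcp_rot: [-2.27, -2.171, -0.001]
wrist_force: [0.2, -0.3, -0.4]
width: 0.997
grip_force: 0.0
```

Call:
play_rows([
  [0,0,0,0,0,0],
  [0,0,0,0,0,0],
  [0,0,0,0,0,0],
  [0,0,0,0,0,0],
])

```text
time: 48.97
tool_pos: [0.5352, 0.0833, 0.251]
tcp_rot: [-2.272, -2.168, 0.002]
wrist_force: [-0.4, -0.6, -0.6]
width: 1.0
grip_force: 0.0
```

```bash
python3 - <<'E'
from h import *
i,im=snap('wrist','f1');_,s=snap('scene','f2')
print(sensors.read_state()['tool_pos'])
for n,X in [('can',[.5586,-.069,.104]),('jar',[.5007,-.0017,.1]),('bottle',[.572,.0526,.107]),('pad',[.518,-.259,.008])]:
    p=proj(i,X);print(n,p);cv2.drawMarker(im,tuple(int(round(v)) for v in p),(255,0,255),0,8,1)
cv2.imwrite('pics/f.png',np.hstack([cv2.resize(im,(500,375)),cv2.resize(s[120:345,180:360],(300,375))])[...,::-1])
E
```

```text
[0.53524034 0.08334445 0.2512893 ]
can [353.04675699 381.54640022]
jar [282.12932353 314.37234447]
bottle [367.59039708 253.34950119]
pad [317.88894733 456.85331554]
```

View pics/f.png

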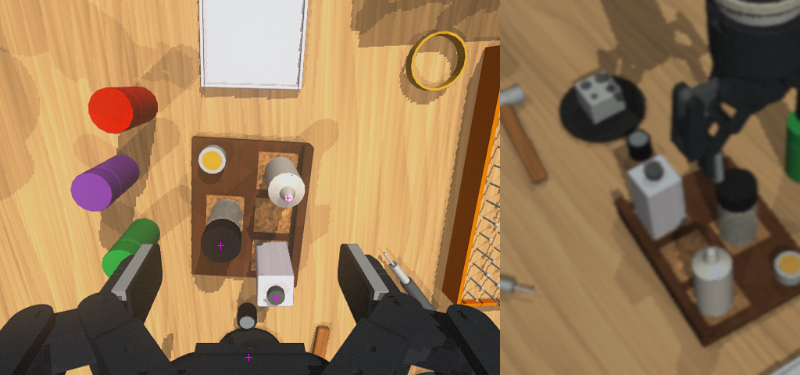

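The can, jar and bottle stand upright at their original spots (the markers fall on their tops), the block is on the pad, and the tin, hammer and loupe have not moved.

```bash
python3 -c "
from h import *
print(order.finish_job())"
```

```text
the job is handed in; nothing more can be done
None
```

The job is handed in: the doming block sits flat within about 1 mm of the pad's centre, and the jar, can and bottle stand upright back on their original places. The tin, hammer and loupe were left alone; about 49 s of the 150 s allowed were used.

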